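# Space a second drying board over the test bars

### The job

Build the next drying layer over the two test bars on the plaster slab: lay the two taller hardwood blocks flat on the slab, crosswise on its centre line, one towards each end and clear of the bars. Take the longer plywood board out of the rack, lay it flat on the open bench and let go, then take it again across its width and lower it level, without dropping it, onto both blocks, centred on the slab and along it; never bring it down over the slab on edge or tipped. Leave the bars, the shorter board in the rack, the lower block and the roll of tape as they are.

Things in the scene. Friction and masses are not known exactly. Their poses are not given: they have to be found in the camera images.
- slab: White plaster slab lying fixed on the bench, 161 x 211 x 18 mm. Origin: centre of its underside; x across its width (161 mm), y along its length (211 mm), z up. Its flat top is at z = 18 mm. The blocks belong across it at about y = +65 mm and y = -65 mm, x = 0, long side along slab x; the board over them along slab y.
- bar_0_center (a point): Centre of one of the two grey fired test bars, 10 x 55 x 6 mm, lying loose on the slab across its middle (long axis, its own y, along slab x), at slab y about -14 mm. Its top is 6 mm above the slab's.
- bar_1_center (a point): Centre of the other test bar, 10 x 54 x 6 mm, at slab y about +14 mm.
- tall_a_center (a point): Centre, half-way up, of a taller hardwood block, 25 x 60 x 25 mm (own x, y, z), loose, 30 to 70 g, lying on the bench: y along its 60 mm, z up.
- tall_b_center (a point): Centre, half-way up, of the other taller hardwood block, the same size, mass and axes.
- low_block_center (a point): Centre of the lower hardwood block, 25 x 60 x 18 mm (only 18 mm high), half-way up; not to be used. It lies near the taller blocks, about 0.1 m from them.
- board_rack: Wooden rack fixed on the bench: base plate 200 x 134 x 12 mm; origin: centre of its underside, x along the 200 mm (along the boards), y across. Two slots at rack y = +40 and -40 mm hold one board each on edge, standing on the base plate (top z = 12 mm). Each slot is kept by four dowels of 8 mm, at rack x = +55 and -55 mm on both sides of the board, up to z = 44 mm; 3.5 mm play. Between the dowels the board can be gripped across its thickness from above.
- long_board: The longer plywood board, 180 mm long, 56 mm wide, 16 mm thick, 0.15 to 0.3 kg, loose. At the start it stands on a long edge in one of the rack's slots. Own axes: x through the thickness (16 mm), y along the length, z across the width (up while it stands). Origin: middle of the long edge it first stands on. Lying flat, its x axis is vertical (either way up will do) and its middle is 8 mm above what it lies on.
- long_board_center (a point): Centre of the longer board's volume; same axes as the board. When it rests on the two blocks on the slab it is 51 mm above the bench.
- short_board_center (a point): Centre of the shorter plywood board, 130 mm long, 56 mm wide, 16 mm thick, standing on edge in the other slot of the rack; stays there.
- tape_center (a point): Centre of a roll of masking tape, 96 mm across and 25 mm high, lying on the bench beside the slab's far end; stays there. The bench between slab and rack, around x = 0.6, y = 0.06 in the robot's frame, beyond the blocks, is free (an area 0.20 m along y and 0.10 m along x); farther back, at x = 0.65 and beyond, lies a flat scraper, 10 mm high.
Things that resemble listed ones, but are neither listed nor needed, are in the scene too. What is shaped like the part that bears tall_a_center but black, blue or red is not meant.

How it is judged:
By the outcome, as a careful person would: the job done as asked, in the order asked, and still so for the second after the job is handed in, with the robot touching nothing.
It also fails if it takes over 72 s, if anything falls off the work surface, if the arm or the gripper's body presses on something with over 40 N, if the wrist force passes 120 N, or if a joint passes its speed limit or range.

### The arm

A 6-joint arm with a two-finger parallel gripper is mounted at the origin on the work surface; the furniture and walls round the work are solid. World frame = base frame: x ahead of the robot, y to its left, z up, the work surface at z = 0. Lengths are in m, angles in rad, forces in N, time in s.
With the tool pointing down it reaches from about 0.35 to 0.85 m from the base axis. Payload 8.1 kg.
Tool frame: the origin (TCP) lies at the centre of the arm's flange, where the gripper is bolted on; the fingertips stand 186 mm ahead of it and the grasp point (between the pads) lies 167 mm ahead of it (robot.finger_overhang is the distance from the TCP to the fingertips, in m); z points along the fingers, y is the direction in which the jaws open and shut (so a half turn about z gives the same grasp; the last joint's range is limited). The gripper opens to 93 mm and grips with 3 to 60 N. Pads are 15 mm wide; open, the fingers measure 128 mm over their backs; the gripper's body (75 mm by 188 mm) begins 65 mm behind the grasp point.
Start: joints at [-1.402, 0.13, 1.488, -0, 1.523, -0.085], TCP at [0.151, -0.581, 0.405] pointing down, gripper open.
Joint ranges: [-2.96, 2.96], [-0.89, 2.26], [0.02, 2.5], [-1.34, 4.48], [0, 2.73], [-2.66, 2.66]. Speed limits (rad/s): [2.39, 2.39, 2.79, 3.14, 3.14, 3.14].

### API

Orientations are given as a rotation vector (axis times angle).
In Python, from workcell import robot, vision gives the robot as it stands.
- The arm moves only by the tool step_arm, never from a script. Its argument "moves" is a list of rows, each a list of 7 numbers: the turn, a rotation vector about the tool's x, y, z normalised to -1 to 1, where 1 is 2 rad, then the shift along the tool's x, y, z normalised to -1 to 1, where 1 is 0.4 m, then the closure, from -1 (fully open) to 1 (shut). A call has 1 to 8 rows; each row is the pose to reach, as a shift and turn from the pose commanded when the call began, along the tool's axes at that moment; what a row does not reach only later rows make up. A row lasts 1/10 s, in which the tool goes at most 50 mm and 8.59 degrees, less where a joint would pass 70% of its speed; a pose out of reach is approached as far as the arm can. A call with a number of a shift or a turn outside -1 to 1 is refused whole. A call with a gripper value outside its range is refused whole. The fingers move at their own pace and stop on an object; "newtons" is the grip in N (left out, the last holds). Time passes only in rows, so rows that repeat a pose let the fingers close. It gives the time, the measured TCP pose, the force and the opening at its end, in the units of the state.
- robot.get_state(): the state, without advancing time (a new reading comes with each control period).
- vision.get_image(name): name is "scene" or "top" or "wrist"; returns a dict with "pixels" (384x512x3 uint8, red, green, blue), "fx", "fy", "cx", "cy" (pixels), "R" (3x3) and "t" (3): a world point X has camera coordinates R X + t. Camera axes: x right, y down, z forward; pixel columns grow to the right and rows downward; lengths in m; the calibration is good to about 2 mm. A picture is of the moment at which its call begins. There is no depth.
- robot.job_done(): hands the job in, once; it reports no verdict.
The state is a dict: "time": time; "joints": joint angles; "dq": joint speeds; "joint_efforts": joint torques, N m; "tool_pos": TCP position; "eef_rot": TCP orientation; "ft_force": force on the tool from outside, world axes, zero at the start; "torque": the same for the moment, N m; "opening": finger opening in m.
Only numpy, scipy, OpenCV 4.12 (cv2) and the standard library are available. Lean on these libraries where they do the work, as an engineer would, in place of code of your own. Each camera call takes 0.05 s, during which the arm holds its last target.

## Working session

There is one attempt and no reset: what is moved stays moved. The work goes in short steps, Python scripts to look and compute and a tool call to move; the robot and the scene stay as the last step left them, time stands still between calls to the robot, and variables do not carry over. Pictures are saved under pics/ and viewed, and the job is handed in when it is done.

Besides the shell and the picture viewer there is one more tool, called after "Emit:" by a JSON object that holds its "method" and its "body". step_arm: Moves the arm, as the interface text tells. Its arguments: {"type":"object","properties":{"moves":{"type":"array","items":{"type":"array","items":{"type":"number","minimum":-1,"maximum":1}}},"newtons":{"type":"number"}},"required":["moves"]}

```bash
ls; mkdir -p pics
python3 - <<'E'
from workcell import robot, vision
import cv2
for n in ("scene","top","wrist"):
    d=vision.get_image(n); cv2.imwrite(f"pics/{n}0.png",d["pixels"][:,:,::-1])
    print(n,d["fx"],d["cx"],d["cy"],d["R"],d["t"])
print(robot.get_state())
E
```

```text
pics
scene 408.6285927648935 254.6761134313787 193.29174279680632 [[-0.68759745 -0.7260843  -0.00336642]
 [-0.353552    0.33885401 -0.87188241]
 [ 0.63420086 -0.59831392 -0.48970371]] [0.34245515 0.20253974 1.01703015]
top 466.12950594512483 259.11960276234834 193.2886588818759 [[ 0.02650221 -0.99958174  0.01157453]
 [-0.99347366 -0.02762171 -0.11066672]
 [ 0.11094014 -0.00856608 -0.99379017]] [-0.0167812   0.47026963  1.18798605]
wrist 321.75430374090143 253.69143699374072 191.08888709443042 [[ 2.51854926e-01 -9.67764892e-01 -4.57551416e-04]
 [-9.37493081e-01 -2.44094144e-01  2.48041877e-01]
 [-2.40157906e-01 -6.20416175e-02 -9.68749203e-01]] [-0.59989534 -0.02877641  0.38839322]
{'time': 0.15, 'joints': array([-1.40240274e+00,  1.30979673e-01,  1.48899305e+00,  1.63031964e-05,
        1.52300999e+00, -8.54176999e-02]), 'dq': array([-6.09307795e-04, -1.19503697e-03, -2.45927035e-03,  4.02628336e-06,
       -1.56801873e-03, -7.43540489e-04]), 'joint_efforts': array([ 1.44064768e-03, -5.60472465e+01, -4.92336845e+01,  7.67168845e-02,
        3.05121916e-02, -9.43309328e-05]), 'tool_pos': array([ 0.15064323, -0.58060834,  0.40395285]), 'eef_rot': array([-3.11495063e+00, -3.97439454e-01,  6.49777145e-05]), 'ft_force': array([-0.12441915,  0.32251177,  0.24477566]), 'torque': array([ 0.00389458,  0.07411337, -0.02545739]), 'opening': 0.09286852304984229}
```

View pics/scene0.png

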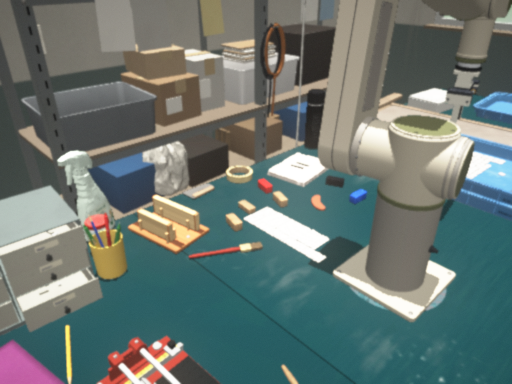

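View pics/top0.png

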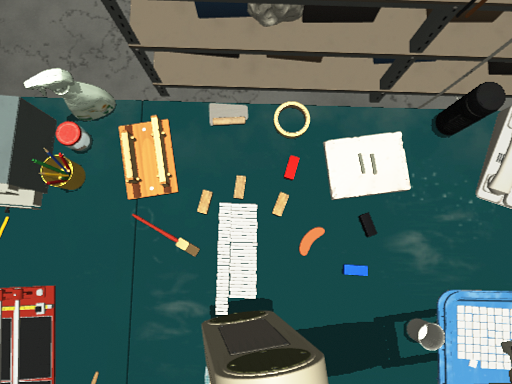

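View pics/wrist0.png

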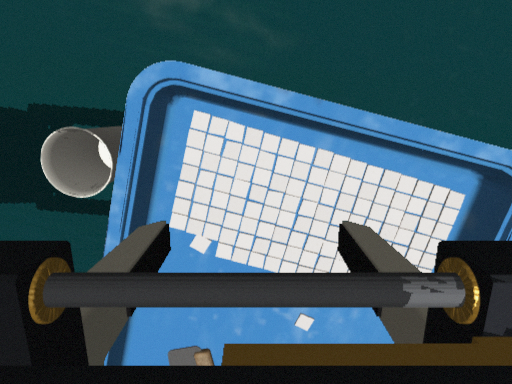

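The scene picture shows the rack at about (168,222), the slab near (298,168) and the blocks around (245,207). In the top picture the rack is at (148,157), the slab at (367,165), three bare-wood blocks at (204,201), (240,186) and (281,204), and the scraper at (229,115). I'll measure these by colour, starting with the top view.

```bash
cat > h.py <<'E'
import numpy as np, cv2
from workcell import robot, vision
from scipy.spatial.transform import Rotation as Ro
def ray(d,u,v):
    R=np.array(d["R"]);t=np.array(d["t"])
    c=-R.T@t
    w=R.T@np.array([(u-d["cx"])/d["fx"],(v-d["cy"])/d["fy"],1.])
    return c,w
def onz(d,u,v,z):
    c,w=ray(d,u,v); return c+w*(z-c[2])/w[2]
def tri(l):
    A=np.zeros((3,3));b=np.zeros(3)
    for d,u,v in l:
        c,w=ray(d,u,v);w=w/np.linalg.norm(w);P=np.eye(3)-np.outer(w,w);A+=P;b+=P@c
    X=np.linalg.solve(A,b)
    res=[]
    for d,u,v in l:
        c,w=ray(d,u,v);w=w/np.linalg.norm(w);res.append(np.linalg.norm((np.eye(3)-np.outer(w,w))@(X-c)))
    return X,res
def proj(d,X):
    p=np.array(d["R"])@np.array(X)+np.array(d["t"]);return p[0]/p[2]*d["fx"]+d["cx"],p[1]/p[2]*d["fy"]+d["cy"]
def get(n,tag):
    d=vision.get_image(n);cv2.imwrite(f"pics/{tag}.png",d["pixels"][:,:,::-1]);import pickle;pickle.dump(d,open(f"pics/{tag}.pkl","wb"));return d
def crop(d,x0,x1,y0,y1,s,tag):
    im=d["pixels"][y0:y1,x0:x1,::-1];cv2.imwrite(f"pics/{tag}.png",cv2.resize(im,None,fx=s,fy=s,interpolation=cv2.INTER_CUBIC))
E
python3 - <<'E'
from h import *
d=get("top","t1"); s=get("scene","s1")
crop(d,100,300,90,230,4,"t1a"); crop(d,300,430,110,220,5,"t1b"); crop(s,120,340,145,265,3,"s1a")
hsv=cv2.cvtColor(d["pixels"],cv2.COLOR_RGB2HSV)
m=cv2.inRange(hsv,(8,50,90),(30,255,255))
cs,_=cv2.findContours(m,cv2.RETR_EXTERNAL,cv2.CHAIN_APPROX_NONE)
for c in cs:
    a=cv2.contourArea(c)
    if a>60:
        (u,v),sz,an=cv2.minAreaRect(c); print("wood",a,(round(u,1),round(v,1)),np.round(sz,1),round(an,1),onz(d,u,v,.025).round(4))
m=cv2.inRange(d["pixels"],(170,170,160),(255,255,255))
cs,_=cv2.findContours(m,cv2.RETR_EXTERNAL,cv2.CHAIN_APPROX_NONE)
for c in cs:
    a=cv2.contourArea(c)
    if a>1000:
        r=cv2.minAreaRect(c); print("white",a,r); print(np.array([onz(d,*p,.018) for p in cv2.boxPoints(r)]).round(4))
E
```

```text
wood 61.5 (294.7, 365.8) [ 5.  44.9] 69.8 [ 0.0383 -0.1046  0.025 ]
wood 600.0 (265.0, 357.0) [124.  52.] 0.0 [ 0.0578 -0.0297  0.025 ]
wood 60.5 (237.3, 320.2) [ 5.2 60.8] 81.3 [0.1464 0.0425 0.025 ]
wood 197.5 (187.0, 246.7) [23.6  9.7] 32.5 [0.3275 0.1776 0.025 ]
wood 329.5 (309.5, 239.0) [13.7 34.3] 39.0 [ 0.3555 -0.1373  0.025 ]
wood 213.0 (280.1, 203.7) [10.4 23.4] 21.8 [ 0.4451 -0.0594  0.025 ]
wood 210.0 (204.3, 201.3) [10.3 23.5] 15.9 [0.4458 0.1379 0.025 ]
wood 203.5 (239.4, 186.4) [10.  23.1] 8.1 [0.4873 0.0478 0.025 ]
wood 168.0 (52.2, 177.0) [28.5 14.1] 19.1 [0.4983 0.5357 0.025 ]
wood 61.5 (54.5, 164.0) [20.8  6.7] 33.7 [0.5328 0.5324 0.025 ]
wood 98.5 (63.1, 171.6) [20.3 32.1] 12.5 [0.5134 0.5085 0.025 ]
wood 206.0 (228.5, 120.3) [ 7.4 33.1] 87.3 [0.6632 0.0823 0.025 ]
wood 3735.0 (147.1, 156.1) [80.3 51.8] 82.0 [0.5607 0.2924 0.025 ]
wood 987.5 (291.5, 118.5) [35. 35.] 90.0 [ 0.673  -0.0847  0.025 ]
wood 810.0 (477.8, 77.6) [67.  31.6] 1.2 [ 0.8008 -0.5853  0.025 ]
wood 8537.0 (316.2, 72.4) [326.9  32.9] 1.7 [ 0.802  -0.1487  0.025 ]
wood 129.0 (502.0, 50.0) [14. 18.] 90.0 [ 0.8806 -0.6533  0.025 ]
wood 12373.0 (319.9, 28.2) [382.6  46.6] 1.8 [ 0.9267 -0.1572  0.025 ]
white 2928.5 ((484.0, 337.0), (64.0, 54.0), 90.0)
[[ 0.1972 -0.5195  0.018 ]
 [ 0.2007 -0.6589  0.018 ]
 [ 0.0417 -0.6535  0.018 ]
 [ 0.0384 -0.5162  0.018 ]]
white 3652.0 ((236.94451904296875, 258.9979553222656), (40.67581558227539, 111.47913360595703), 2.12109637260437)
[[ 0.1593  0.1012  0.018 ]
 [ 0.4442  0.1009  0.018 ]
 [ 0.4432 -0.0054  0.018 ]
 [ 0.1581 -0.0024  0.018 ]]
white 4460.5 ((367.03851318359375, 164.57174682617188), (59.616111755371094, 79.43732452392578), 82.33319854736328)
[[ 0.618  -0.1721  0.018 ]
 [ 0.653  -0.3824  0.018 ]
 [ 0.4944 -0.4023  0.018 ]
 [ 0.4606 -0.1947  0.018 ]]
```

```bash
ls pics
```

```text
s1.pkl
s1.png
s1a.png
scene0.png
t1.pkl
t1.png
t1a.png
t1b.png
top0.png
wrist0.png
```

View pics/t1a.png

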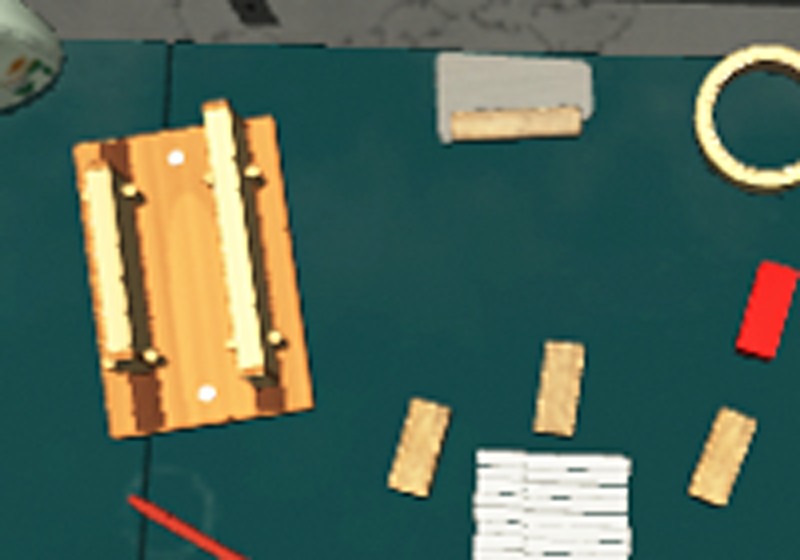

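View pics/t1b.png

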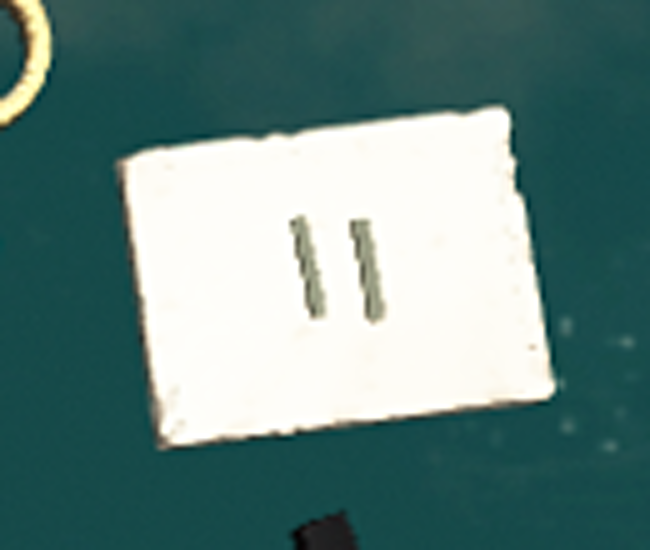

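View pics/s1a.png

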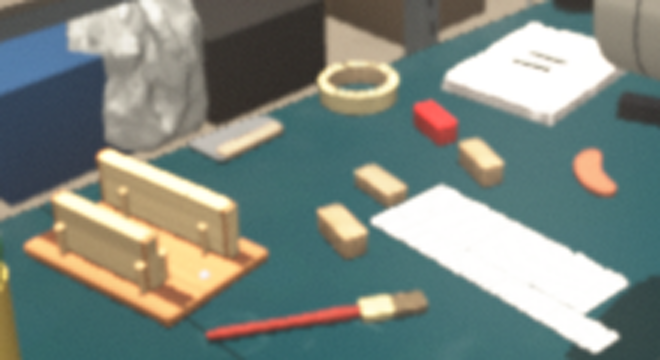

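The low block looks like the middle one, at about (0.487, 0.048). The long board is in the rack's slot nearer the slab. Next I'll get the wrist camera's offset and plan a viewing pose.

```bash
cat >> h.py <<'E'
def cur():
    s=robot.get_state();return s,np.array(s["tool_pos"]),Ro.from_rotvec(s["eef_rot"])
def down(yaw,tilt=0):
    # tool x at angle yaw (world), z down; tilt about tool x
    c,s_=np.cos(yaw),np.sin(yaw)
    return Ro.from_matrix(np.array([[c,s_,0],[s_,-c,0],[0,0,-1.]]))*Ro.from_rotvec([tilt,0,0])
def row(p,R):
    s,p0,R0=cur()
    t=(R0.inv()*R).as_rotvec()/2; x=R0.inv().apply(np.array(p)-p0)/.4
    n=max(np.linalg.norm(x)*.4/.05, np.linalg.norm(t)*2/.1499)
    print("row",np.r_[t,x].round(4).tolist(),"n>=%.1f"%n)
E
python3 - <<'E'
from h import *
import pickle
s,p,R=cur()
d=vision.get_image("wrist")
c=-np.array(d["R"]).T@d["t"]
print("cam in tool",R.inv().apply(c-p).round(4)); print("cam axes in tool\n",(R.inv().as_matrix()@np.array(d["R"]).T).round(3))
row([.40,.03,.42],down(0.0))
E
```

```text
cam in tool [0.0689 0.0002 0.0207]
cam axes in tool
 [[ 0.001 -0.969 -0.248]
 [ 1.     0.     0.001]
 [-0.001 -0.248  0.969]]
row [-0.0003, 0.0, 0.1269, 0.9867, -1.3213, -0.0382] n>=13.2
```

Emit:
{"method": "step_arm", "body": {"moves": [[0,0,0.127,0.58,-0.78,-0.02,-1],[0,0,0.127,0.58,-0.78,-0.02,-1],[0,0,0.127,0.58,-0.78,-0.02,-1],[0,0,0.127,0.58,-0.78,-0.02,-1],[0,0,0.127,0.58,-0.78,-0.02,-1],[0,0,0.127,0.58,-0.78,-0.02,-1],[0,0,0.127,0.58,-0.78,-0.02,-1],[0,0,0.127,0.58,-0.78,-0.02,-1]]}}

```text
time: 1.1
tool_pos: [0.2972, -0.2182, 0.413]
eef_rot: [3.141, 0.0, 0.002]
ft_force: [1.1, -0.9, 0.8]
opening: 0.0931
```

Run:
```python
from h import *
print(cur()[0]['joints'])
row([.42,.03,.42],down(0.0))
```

```text
[-7.72947100e-01 -5.44168412e-01  2.05723691e+00  4.54931950e-04
  1.62758387e+00  7.97747030e-01]
row [0.0002, -0.0005, 0.0001, 0.3071, -0.6205, -0.0175] n>=5.5
```

Emit:
{"method": "step_arm", "body": {"moves": [[0,0,0,0.3,-0.62,-0.02,-1],[0,0,0,0.3,-0.62,-0.02,-1],[0,0,0,0.3,-0.62,-0.02,-1],[0,0,0,0.3,-0.62,-0.02,-1],[0,0,0,0.3,-0.62,-0.02,-1],[0,0,0,0.3,-0.62,-0.02,-1],[0,0,0,0.3,-0.62,-0.02,-1]]}}

```text
time: 1.8
tool_pos: [0.4176, 0.0302, 0.4208]
eef_rot: [-3.141, -0.007, -0.0]
ft_force: [-0.5, 0.1, 0.8]
opening: 0.0928
```

Run:
```python
from h import *
print(cur()[1:],cur()[0]['dq'])
d=get("wrist","w1")
```

```text
(array([0.41760315, 0.03021932, 0.42076861]), Rotation.from_matrix(array([[ 9.99990618e-01,  4.33072754e-03,  9.09543491e-05],
                            [ 4.33064444e-03, -9.99990222e-01,  8.94832446e-04],
                            [ 9.48287353e-05, -8.94430160e-04, -9.99999596e-01]]))) [-0.0697806  -0.02773307  0.02714181 -0.02508579  0.01913838 -0.06716178]
```

View pics/w1.png

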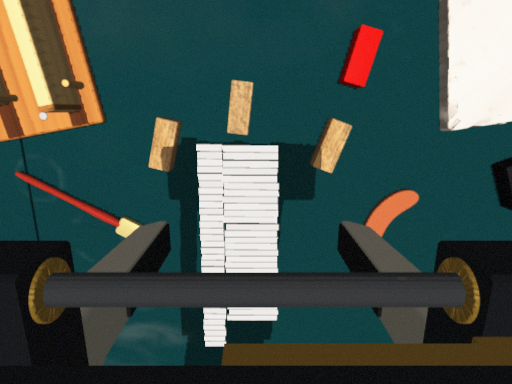

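The wrist picture shows the three blocks at (165,145), (240,108) and (332,146), the red decoy at (363,56), the rack at upper left and the slab edge at right. Next I'll outline the blocks in each view and triangulate their heights.

Run:
```python
from h import *
import pickle
D={k:pickle.load(open(f"pics/{k}.pkl","rb")) for k in("t1","s1","w1")}
crop(D["w1"],140,370,65,185,3,"w1a"); 
g=cv2.cvtColor(D["w1"]["pixels"],cv2.COLOR_RGB2HSV)
m=cv2.inRange(g,(8,60,40),(28,255,255))
cs,_=cv2.findContours(m,cv2.RETR_EXTERNAL,cv2.CHAIN_APPROX_NONE)
W=[]
for c in cs:
    r=cv2.minAreaRect(c)
    if 700<cv2.contourArea(c)<2500: 
        b=cv2.boxPoints(r); print("w",np.round(r[0],1),np.round(r[1],1),[onz(D["w1"],*r[0],z).round(4)[:2] for z in(.018,.025)]); W.append(r)
g=cv2.cvtColor(D["t1"]["pixels"],cv2.COLOR_RGB2HSV)
for uv,nm in (((280.1,203.7),"R"),((204.3,201.3),"L"),((239.4,186.4),"M")):
    # match nearest wrist rect
    X=onz(D["t1"],*uv,.022); 
    r=min(W,key=lambda r:np.linalg.norm(np.array(proj(D["w1"],X))-r[0]))
    print(nm,tri([(D["t1"],*uv),(D["w1"],*r[0])]))
    q=r
    b=np.array([onz(D["w1"],*p,.025)[:2] for p in cv2.boxPoints(q)])
    e=[b[(i+1)%4]-b[i] for i in range(4)]; print([ (round(np.linalg.norm(x)*1e3,1),round(np.degrees(np.arctan2(x[1],x[0])),1)) for x in e[:2]])
```

```text
w [459.5 290.2] [68.6 38.5] [array([ 0.2541, -0.2449]), array([ 0.2584, -0.2398])]
w [ 47.8 290.1] [37.8 68.4] [array([0.2515, 0.3029]), array([0.2558, 0.2979])]
w [390.5 209. ] [26.2 60.1] [array([ 0.3667, -0.1405]), array([ 0.3689, -0.1374])]
w [330.3 144.9] [25.5 53.2] [array([ 0.4456, -0.0605]), array([ 0.4464, -0.0588])]
w [164.3 144. ] [25.8 52.8] [array([0.4458, 0.1357]), array([0.4465, 0.1338])]
w [239.4 107.2] [22.2 53.9] [array([0.4883, 0.0467]), array([0.4883, 0.0464])]
R (array([ 0.44562146, -0.05982279,  0.01990194]), [np.float64(0.0003044881052006056), np.float64(0.0003044881052006715)])
[(np.float64(60.1), np.float64(-19.9)), (np.float64(29.6), np.float64(-111.2))]
L (array([0.44604139, 0.13816567, 0.01288469]), [np.float64(0.0012985518955355747), np.float64(0.0012985518955356693)])
[(np.float64(61.7), np.float64(-13.5)), (np.float64(29.0), np.float64(-99.0))]
M (array([0.48837118, 0.04747866, 0.01636865]), [np.float64(0.0007397869545955278), np.float64(0.0007397869545955329)])
[(np.float64(58.9), np.float64(-7.0)), (np.float64(24.6), np.float64(-95.4))]
```

View pics/w1a.png

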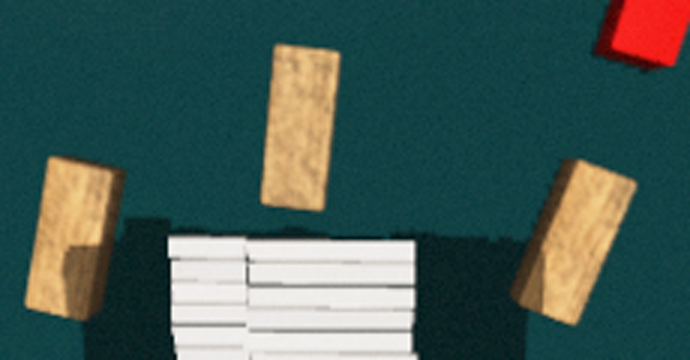

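Run:
```python
from h import *
import pickle
D={k:pickle.load(open(f"pics/{k}.pkl","rb")) for k in("t1","s1","w1")}
crop(D["s1"],220,300,190,240,10,"s1b")
for n,(x,y) in dict(R=(.4456,-.0605),L=(.446,.136),M=(.488,.047)).items():
    a,b,c=[np.array(proj(D["s1"],(x,y,z))) for z in(0,.018,.025)]
    print(n,a.round(1),b.round(1),c.round(1))
```

```text
R [279.1 200.8] [279.3 196. ] [279.3 194.1]
L [233.6 223.8] [233.4 218.7] [233.3 216.7]
M [246.1 207.7] [246.  202.9] [246. 201.]
```

View pics/s1b.png

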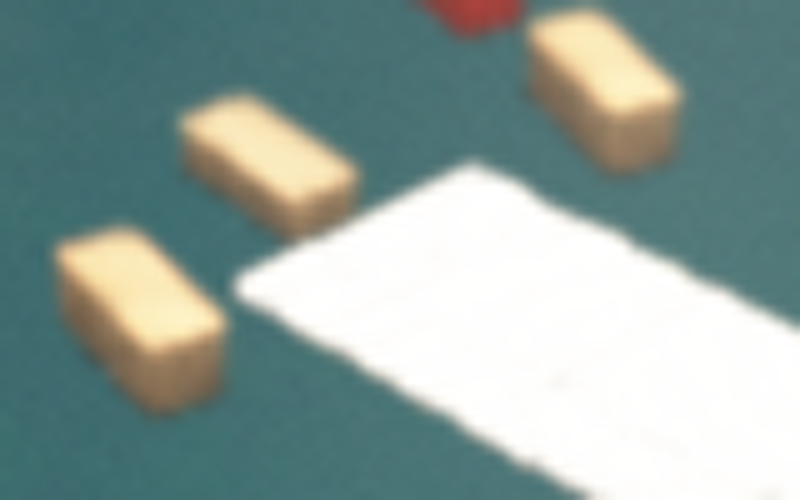

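The scene crop shows clearly that the middle block at (270,165) is the low one. The left and right ones are tall. I'll start with the right block, since it is nearest the slab.

Run:
```python
from h import *
row([.446,-.0595,.30],down(np.radians(-20)))
```

```text
row [0.0001, 0.0003, 0.1762, 0.0716, 0.221, 0.3016] n>=3.0
```

Emit:
{"method": "step_arm", "body": {"moves": [[0,0,0.176,0.07,0.22,0.3,-1],[0,0,0.176,0.07,0.22,0.3,-1],[0,0,0.176,0.07,0.22,0.3,-1],[0,0,0.176,0.07,0.22,0.3,-1],[0,0,0.176,0.07,0.22,0.3,-1]]}}

```text
time: 2.35
tool_pos: [0.444, -0.0618, 0.2998]
eef_rot: [-3.092, 0.554, 0.005]
ft_force: [0.8, -0.6, -0.0]
opening: 0.093
```

```bash
cat > blk.py <<'E'
from h import *
import sys
def topface(d,tag,near):
    g=cv2.cvtColor(d["pixels"],cv2.COLOR_RGB2HSV)
    m=cv2.inRange(g,(8,60,40),(28,255,255))
    cs,_=cv2.findContours(m,cv2.RETR_EXTERNAL,cv2.CHAIN_APPROX_NONE)
    for c in cs:
        if cv2.contourArea(c)<500: continue
        r=cv2.minAreaRect(c)
        b=np.array([onz(d,*p,.025)[:2] for p in cv2.boxPoints(r)])
        ce=b.mean(0)
        if np.linalg.norm(ce-near)<.05:
            e=[b[(i+1)%4]-b[i] for i in range(2)]
            print(tag,np.round(r[0],1),ce.round(4),[(round(np.linalg.norm(x)*1e3,1),round(np.degrees(np.arctan2(x[1],x[0])),1)) for x in e])
E
python3 - <<'E'
from blk import *
d=get("wrist","w2"); print(cur()[1]); topface(d,"R",[.446,-.06])
E
```

```text
[ 0.4447199  -0.06129526  0.30139051]
R [250.5 191. ] [ 0.4471 -0.0606] [(np.float64(24.5), np.float64(-110.3)), (np.float64(62.4), np.float64(160.3))]
```

View pics/w2.png

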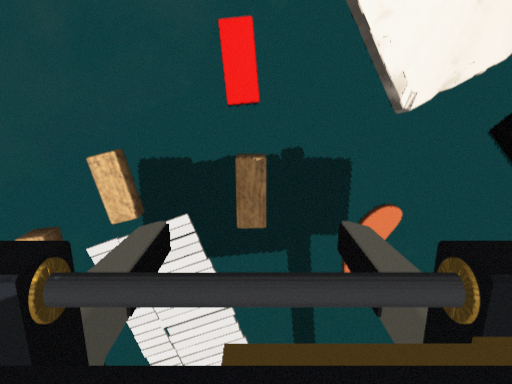

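Run:
```python
from h import *
row([.4462,-.0605,.191],down(np.radians(-20)))
```

```text
row [-0.0001, -0.0, -0.0022, 0.0028, -0.0031, 0.276] n>=2.2
```

Emit:
{"method": "step_arm", "body": {"moves": [[0,0,0,0.003,-0.003,0.1,-0.1],[0,0,0,0.003,-0.003,0.15,-0.1],[0,0,0,0.003,-0.003,0.18,-0.1],[0,0,0,0.003,-0.003,0.18,-0.1],[0,0,0,0.003,-0.003,0.22,-0.1],[0,0,0,0.003,-0.003,0.26,-0.1],[0,0,0,0.003,-0.003,0.276,-0.1],[0,0,0,0.003,-0.003,0.276,-0.1]]}}

```text
time: 3.2
tool_pos: [0.4467, -0.0597, 0.191]
eef_rot: [-3.093, 0.55, -0.0]
ft_force: [0.6, 1.1, -0.4]
opening: 0.0514
```

Emit:
{"method": "step_arm", "body": {"moves": [[0,0,0,0,0,0,1],[0,0,0,0,0,0,1],[0,0,0,0,0,0,1],[0,0,0,0,0,0,1],[0,0,0,0,0,0,1]], "newtons": 20}}

```text
time: 3.7
tool_pos: [0.4468, -0.0599, 0.1909]
eef_rot: [3.093, -0.55, 0.001]
ft_force: [-1.0, 0.3, 4.1]
opening: 0.0246
```

Run:
```python
from h import *
from scipy.spatial.transform import Rotation
print(np.mean([[ 0.618 , -0.1721 ],[0.653 , -0.3824],[ 0.4944 ,-0.4023],[ 0.4606, -0.1947]],0))
row([.47,-.28,.42],down(np.radians(9.4)))
```

```text
[ 0.5565   -0.287875]
row [0.0001, -0.0004, -0.2582, 0.2448, 0.4963, -0.5726] n>=6.4
```

Emit:
{"method": "step_arm", "body": {"moves": [[0,0,0,0,0,-0.12,1],[0,0,-0.06,0.03,0.07,-0.24,1],[0,0,-0.258,0.245,0.496,-0.573,1],[0,0,-0.258,0.245,0.496,-0.573,1],[0,0,-0.258,0.245,0.496,-0.573,1],[0,0,-0.258,0.245,0.496,-0.573,1],[0,0,-0.258,0.245,0.496,-0.573,1],[0,0,-0.258,0.245,0.496,-0.573,1]]}}

```text
time: 4.5
tool_pos: [0.4703, -0.2838, 0.4236]
eef_rot: [3.126, 0.251, 0.007]
ft_force: [0.4, 0.4, -0.5]
opening: 0.0244
```

Run:
```python
from h import *
d=get("wrist","w3"); print(cur()[1],cur()[2].as_rotvec(),cur()[0]['opening'])
```

```text
[ 0.47011203 -0.28185784  0.42121297] [3.12938522 0.25227259 0.00352946] 0.024489398394361005
```

View pics/w3.png

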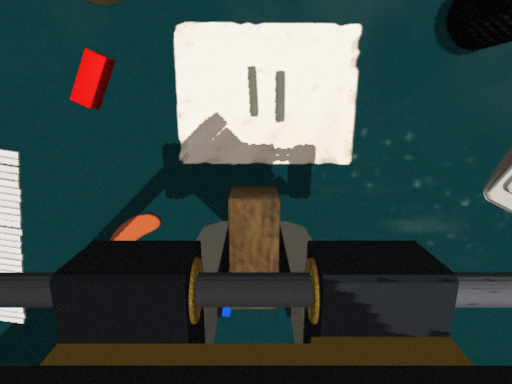

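The wrist picture shows the held block at (254,232) and the whole slab, with corners near (175,24), (359,24), (352,163) and (181,163). The bars are at (253,91) and (281,96). Next I'll fit the slab and bars on the plane from both views.

```bash
cat > slab.py <<'E'
from h import *
import pickle
def slab(d,roi,thr):
    x0,x1,y0,y1=roi
    p=d["pixels"].astype(int)
    m=((p[...,0]>thr)&(p[...,0]>=p[...,2]-15)).astype(np.uint8)
    mm=np.zeros_like(m);mm[y0:y1,x0:x1]=m[y0:y1,x0:x1]
    mm=cv2.morphologyEx(mm,cv2.MORPH_OPEN,np.ones((3,3)))
    cs,_=cv2.findContours(mm,cv2.RETR_EXTERNAL,cv2.CHAIN_APPROX_NONE)
    c=max(cs,key=cv2.contourArea)
    w=np.array([onz(d,*q[0],.018)[:2] for q in c])*1e3
    r=cv2.minAreaRect(w.astype(np.float32))
    b=cv2.boxPoints(r);e=[b[(i+1)%4]-b[i] for i in range(2)]
    M=cv2.moments(w.astype(np.float32).reshape(-1,1,2))
    print("slab",np.round(r[0],1),"centroid",round(M['m10']/M['m00'],1),round(M['m01']/M['m00'],1),[(round(float(np.hypot(*x)),1),round(float(np.degrees(np.arctan2(x[1],x[0]))),2)) for x in e])
    return r,c
E
python3 - <<'E'
from slab import *
D={k:pickle.load(open(f"pics/{k}.pkl","rb")) for k in("t1","s1","w3")}
slab(D["w3"],(165,370,10,172),60)
slab(D["w3"],(165,370,10,172),80)
slab(D["t1"],(315,420,120,205),130)
slab(D["t1"],(315,420,120,205),160)
for k,(x0,x1,y0,y1),t in (("w3",(235,295,58,130),120),("t1",(352,385,145,182),190)):
    g=cv2.cvtColor(D[k]["pixels"],cv2.COLOR_RGB2GRAY)[y0:y1,x0:x1]
    m=(g<t).astype(np.uint8)
    n,l,st,ce=cv2.connectedComponentsWithStats(m)
    for i in range(1,n):
        if st[i,4]>15:
            ys,xs=np.where(l==i);w=np.array([onz(D[k],x+x0,y+y0,.024)[:2]*1e3 for x,y in zip(xs,ys)],np.float32)
            r=cv2.minAreaRect(w);print(k,"bar",ce[i]+[x0,y0],st[i,4],np.round(w.mean(0),1),r)
E
```

```text
slab [ 556.2 -287.4] centroid 556.3 -287.5 [(209.0, -81.16), (157.3, 8.84)]
slab [ 556.2 -287.4] centroid 556.4 -287.5 [(209.0, -81.16), (157.3, 8.84)]
slab [ 556.  -286.6] centroid 555.9 -286.8 [(210.8, -81.1), (160.0, 8.9)]
slab [ 555.6 -287. ] centroid 555.9 -286.9 [(209.7, -81.27), (159.3, 8.73)]
t1 bar [361.20588235 163.14705882] 68 [ 558.2 -270.8] ((558.710693359375, -270.79736328125), (53.304534912109375, 9.363821983337402), 11.391385078430176)
t1 bar [373.01351351 163.25675676] 74 [ 558.8 -302. ] ((558.4352416992188, -302.28759765625), (51.95772171020508, 9.970053672790527), 10.548481941223145)
```

The slab fits agree to within 1 mm: centre (0.556, -0.287), x axis at 8.8°, and size within 4 mm of the text at z = 18 mm. The first block goes at slab y = -65.

Run:
```python
from h import *
row([.5661,-.3514,.24],down(np.radians(8.8)))
```

```text
row [0.0011, -0.001, 0.0036, 0.2081, 0.209, 0.4539] n>=4.3
```

Emit:
{"method": "step_arm", "body": {"moves": [[0,0,0.003,0.208,0.209,0.15,1],[0,0,0.003,0.208,0.209,0.35,1],[0,0,0.003,0.208,0.209,0.453,1],[0,0,0.003,0.208,0.209,0.453,1],[0,0,0.003,0.208,0.209,0.453,1],[0,0,0.003,0.208,0.209,0.453,1],[0,0,0.003,0.208,0.209,0.453,1],[0,0,0.003,0.208,0.209,0.453,1]]}}

```text
time: 5.35
tool_pos: [0.5662, -0.3484, 0.2405]
eef_rot: [3.13, 0.248, 0.003]
ft_force: [0.3, -0.4, -0.3]
opening: 0.0249
```

Run:
```python
from h import *
print(cur()[1],cur()[2].as_rotvec())
row([.5661,-.3514,.2095],down(np.radians(8.8)))
```

```text
[ 0.5661743  -0.34837693  0.24045797] [3.13023632e+00 2.48396204e-01 3.06018504e-03]
row [0.0008, -0.0009, 0.0024, -0.0015, 0.0073, 0.0774] n>=0.6
```

Emit:
{"method": "step_arm", "body": {"moves": [[0,0,0.002,-0.0015,0.0073,0.03,1],[0,0,0.002,-0.0015,0.0073,0.06,1],[0,0,0.002,-0.0015,0.0073,0.075,1],[0,0,0.002,-0.0015,0.0073,0.0765,1],[0,0,0.002,-0.0015,0.0073,0.0765,1]]}}

```text
time: 5.85
tool_pos: [0.5654, -0.3517, 0.2075]
eef_rot: [-3.132, -0.241, 0.001]
ft_force: [-1.1, 0.5, 1.8]
opening: 0.0249
```

Run:
```python
from h import *
d=get("wrist","w4")
for i in range(2):
    s,p,R=cur(); print(p.round(4),R.as_rotvec().round(4),s['ft_force'].round(2),s['opening']); vision.get_image("wrist")
```

```text
[ 0.5654 -0.3517  0.2075] [-3.132e+00 -2.411e-01  6.000e-04] [-1.79  0.65  1.24] 0.024806024726098753
[ 0.5654 -0.3517  0.2075] [-3.132e+00 -2.413e-01  6.000e-04] [-0.98  0.93  1.39] 0.02479598777084906
```

View pics/w4.png

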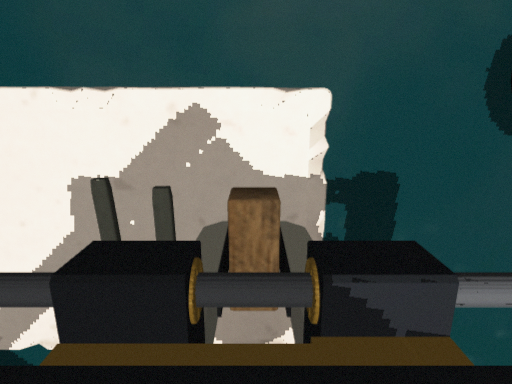

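Emit:
{"method": "step_arm", "body": {"moves": [[0,0,0,0,0,0.002,1],[0,0,0,0,0,0.002,1]]}}

```text
time: 6.2
tool_pos: [0.5656, -0.3518, 0.2074]
eef_rot: [3.132, 0.241, -0.0]
ft_force: [-2.7, 1.8, 5.6]
opening: 0.0247
```

Emit:
{"method": "step_arm", "body": {"moves": [[0,0,0,0,0,0,0.15],[0,0,0,0,0,0,0.15],[0,0,0,0,0,0,0.15],[0,0,0,0,0,-0.05,0.15],[0,0,0,0,0,-0.15,0.15],[0,0,0,0,0,-0.3,0.15],[0,0,0,0,0,-0.4,0.15],[0,0,0,0,0,-0.4,0.15]]}}

```text
time: 7.0
tool_pos: [0.5673, -0.353, 0.3773]
eef_rot: [3.123, 0.241, 0.018]
ft_force: [1.0, -0.2, 1.5]
opening: 0.0395
```

Run:
```python
from h import *
d=get("wrist","w5")
print(cur()[1])
row([.446,.136,.30],down(np.radians(-14)))
```

```text
[ 0.56675838 -0.35258062  0.37308203]
row [0.0028, -0.0042, 0.1991, -0.1125, -1.2545, 0.173] n>=10.2
```

View pics/w5.png

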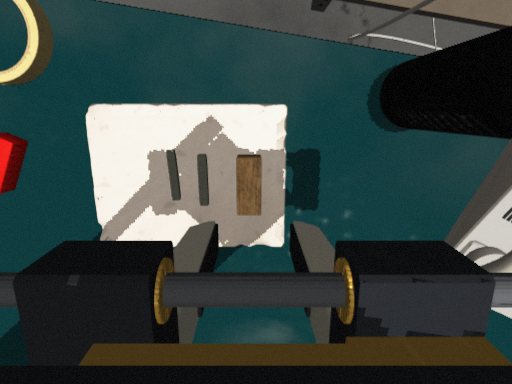

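The block lies squarely at (249,185), clear of the bars at (174,175) and (203,180). On to the left tall block.

Emit:
{"method": "step_arm", "body": {"moves": [[0,0,0.199,-0.08,-0.93,0.1,-0.1],[0,0,0.199,-0.08,-0.93,0.1,-0.1],[0,0,0.199,-0.08,-0.93,0.1,-0.1],[0,0,0.199,-0.08,-0.93,0.1,-0.1],[0,0,0.199,-0.08,-0.93,0.1,-0.1],[0,0,0.199,-0.08,-0.93,0.1,-0.1],[0,0,0.199,-0.08,-0.93,0.1,-0.1],[0,0,0.199,-0.08,-0.93,0.1,-0.1]]}}

```text
time: 7.85
tool_pos: [0.4751, 0.014, 0.3247]
eef_rot: [-3.118, 0.38, 0.005]
ft_force: [0.6, -1.2, 0.2]
opening: 0.051
```

Run:
```python
from h import *
row([.446,.136,.30],down(np.radians(-14)))
```

```text
row [-0.0002, 0.0017, 0.001, -0.1437, -0.2787, 0.0623] n>=2.6
```

Emit:
{"method": "step_arm", "body": {"moves": [[0,0,0,-0.144,-0.279,0.062,-0.1],[0,0,0,-0.144,-0.279,0.062,-0.1],[0,0,0,-0.144,-0.279,0.062,-0.1],[0,0,0,-0.144,-0.279,0.062,-0.1],[0,0,0,-0.144,-0.279,0.062,-0.1]]}}

```text
time: 8.35
tool_pos: [0.4475, 0.1334, 0.3009]
eef_rot: [3.118, -0.379, -0.003]
ft_force: [-0.5, 0.1, -0.4]
opening: 0.0511
```

Run:
```python
from blk import *
d=get("wrist","w6"); print(cur()[1],cur()[2].as_rotvec()); topface(d,"L",[.446,.136])
```

```text
[0.44791002 0.13279624 0.30135419] [ 3.11750965e+00 -3.81675568e-01 -1.72702150e-03]
L [248.5 194.5] [0.4478 0.1371] [(np.float64(24.7), np.float64(-103.9)), (np.float64(62.1), np.float64(166.6))]
```

View pics/w6.png

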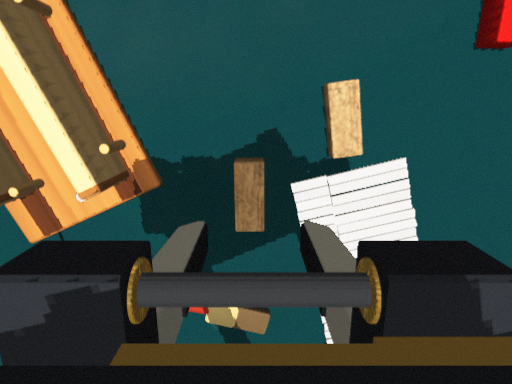

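The left tall block is at (249,195). A tile edge at (295,195) is close to the right finger, so I'll open only to 34 mm, grip a little higher, and grip 6 mm towards the far end.

Run:
```python
from h import *
row([.4528,.1354,.194],down(np.radians(-13.5)))
```

```text
row [0.0005, 0.0005, -0.004, 0.0106, -0.0095, 0.2684] n>=2.1
```

Emit:
{"method": "step_arm", "body": {"moves": [[0,0,-0.004,0.011,-0.0095,0.05,0.26],[0,0,-0.004,0.011,-0.0095,0.12,0.26],[0,0,-0.004,0.011,-0.0095,0.17,0.26],[0,0,-0.004,0.011,-0.0095,0.17,0.26],[0,0,-0.004,0.011,-0.0095,0.17,0.26]]}}

```text
time: 8.9
tool_pos: [0.4536, 0.1348, 0.2343]
eef_rot: [3.119, -0.373, -0.001]
ft_force: [1.2, 0.0, 0.6]
opening: 0.0343
```

Run:
```python
from h import *
s,p,R=cur();print(p,s['opening'])
row([.4528,.1354,.194],down(np.radians(-13.5)))
```

```text
[0.45355709 0.13481438 0.2343074 ] 0.03426320083541225
row [0.0002, 0.0003, -0.0011, -0.0021, -0.001, 0.1008] n>=0.8
```

Emit:
{"method": "step_arm", "body": {"moves": [[0,0,-0.001,-0.002,-0.001,0.05,0.26],[0,0,-0.001,-0.002,-0.001,0.09,0.26],[0,0,-0.001,-0.002,-0.001,0.1,0.26],[0,0,-0.001,-0.002,-0.001,0.1,0.26],[0,0,-0.001,-0.002,-0.001,0.1,1],[0,0,-0.001,-0.002,-0.001,0.1,1],[0,0,-0.001,-0.002,-0.001,0.1,1],[0,0,-0.001,-0.002,-0.001,0.1,1]], "newtons": 20}}

```text
time: 9.7
tool_pos: [0.4533, 0.1365, 0.1955]
eef_rot: [-3.12, 0.367, -0.003]
ft_force: [0.0, -1.3, 6.5]
opening: 0.025
```

Run:
```python
from h import *
s,p,R=cur();print(p,s['opening'])
row([p[0],p[1],.42],down(np.radians(-13.5)))
a=np.radians(8.8); sx=np.array([np.cos(a),np.sin(a)]);sy=np.array([-sx[1],sx[0]])
T=np.array([.5562,-.2872])+.065*sy+.006*sx; print(T)
row([T[0],T[1],.30],down(a))
```

```text
[0.45334941 0.13645767 0.19552863] 0.025012066850446595
row [-0.0004, -0.001, 0.0008, 0.0012, -0.0004, -0.5612] n>=4.5
[ 0.55218529 -0.22204724]
row [-0.0001, -0.0011, -0.1938, 0.4488, 0.8143, -0.2608] n>=7.7
```

Emit:
{"method": "step_arm", "body": {"moves": [[0,0,0,0,0,-0.12,1],[0,0,0,0,0,-0.23,1],[0,0,-0.194,0.449,0.8,-0.261,1],[0,0,-0.194,0.449,0.8,-0.261,1],[0,0,-0.194,0.449,0.8,-0.261,1],[0,0,-0.194,0.449,0.8,-0.261,1],[0,0,-0.194,0.449,0.8,-0.261,1],[0,0,-0.194,0.449,0.8,-0.261,1]]}}

```text
time: 10.5
tool_pos: [0.531, -0.1397, 0.2964]
eef_rot: [3.132, 0.242, 0.001]
ft_force: [1.0, 1.0, -0.5]
opening: 0.0245
```

Emit:
{"method": "step_arm", "body": {"moves": [[0,0,0,0,0,0,1]]}}

```text
time: 10.6
tool_pos: [0.5316, -0.1431, 0.2967]
eef_rot: [3.13, 0.233, 0.003]
ft_force: [-1.0, 0.8, -0.2]
opening: 0.0245
```

Run:
```python
from h import *
s,p,R=cur();print(p,R.as_rotvec(),s['opening'])
a=np.radians(8.8)
row([.5522,-.2220,.24],down(a))
```

```text
[ 0.53164486 -0.14308259  0.29672339] [3.13023407e+00 2.33381270e-01 2.95853158e-03] 0.024502455810508472
row [0.0014, -0.0008, -0.0024, 0.0213, 0.2023, 0.1424] n>=2.0
```

Emit:
{"method": "step_arm", "body": {"moves": [[0,0,-0.002,0.021,0.202,0,1],[0,0,-0.002,0.021,0.202,0.05,1],[0,0,-0.002,0.021,0.202,0.14,1],[0,0,-0.002,0.021,0.202,0.14,1],[0,0,-0.002,0.021,0.202,0.14,1],[0,0,-0.002,0.021,0.202,0.14,1]]}}

```text
time: 11.2
tool_pos: [0.5521, -0.2158, 0.2417]
eef_rot: [3.131, 0.249, 0.003]
ft_force: [-0.3, 0.5, -0.1]
opening: 0.0248
```

Run:
```python
from h import *
s,p,R=cur();print(p,R.as_rotvec(),s['opening'])
d=get("wrist","w7")
row([.5522,-.2220,.214],down(np.radians(8.8)))
```

```text
[ 0.55212197 -0.21575935  0.24165908] [3.13077590e+00 2.49146178e-01 2.87608266e-03] 0.024788113557996375
row [0.0008, -0.0013, 0.0026, -0.0028, 0.015, 0.0701] n>=0.6
```

View pics/w7.png

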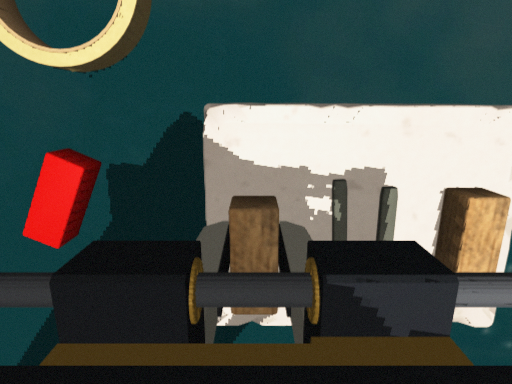

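The held block is at (254,250), with the placed block at (473,230) and the bars between them. Lowering it now.

Emit:
{"method": "step_arm", "body": {"moves": [[0,0,0.002,-0.003,0.015,0.02,1],[0,0,0.002,-0.003,0.015,0.05,1],[0,0,0.002,-0.003,0.015,0.066,1],[0,0,0.002,-0.003,0.015,0.069,1],[0,0,0.002,-0.003,0.015,0.069,1],[0,0,0.002,-0.003,0.015,0.069,1]]}}

```text
time: 11.85
tool_pos: [0.5511, -0.2223, 0.212]
eef_rot: [-3.132, -0.241, 0.001]
ft_force: [-1.6, 0.8, 5.0]
opening: 0.0248
```

Emit:
{"method": "step_arm", "body": {"moves": [[0,0,0,0,0,0,0.15],[0,0,0,0,0,0,0.15],[0,0,0,0,0,0,0.15],[0,0,0,0,0,-0.05,0.15],[0,0,0,0,0,-0.15,0.15],[0,0,0,0,0,-0.27,0.15],[0,0,0,-0.1,0.12,-0.4,0.15],[0,0,0,-0.1,0.12,-0.4,0.15]]}}

```text
time: 12.65
tool_pos: [0.519, -0.277, 0.3759]
eef_rot: [3.129, 0.243, 0.005]
ft_force: [0.7, -0.9, -0.2]
opening: 0.0395
```

Run:
```python
from slab import *
s,p,R=cur();print(p)
d=get("wrist","w8")
x0,x1,y0,y1=0,511,0,240
g=cv2.cvtColor(d["pixels"],cv2.COLOR_RGB2HSV)
m=cv2.inRange(g,(5,50,30),(25,255,255)); m[240:]=0
cs,_=cv2.findContours(m,cv2.RETR_EXTERNAL,cv2.CHAIN_APPROX_NONE)
a=np.radians(8.8)
for c in cs:
    if cv2.contourArea(c)<400: continue
    w=np.array([onz(d,*q[0],.043)[:2] for q in c])*1e3
    r=cv2.minAreaRect(w.astype(np.float32)); v=np.array(r[0])-[556.2,-287.2]
    print(np.round(r[0],1),np.round(r[1],1),r[2],"slab xy",(v@[np.cos(a),np.sin(a)]).round(1),(v@[-np.sin(a),np.cos(a)]).round(1))
```

```text
[ 0.51898268 -0.2770298   0.3759143 ]
[ 561.5 -352.1] [60.4 32.4] 8.414321899414062 slab xy -4.7 -65.0
[ 541.  -227.6] [64.1 30.1] 8.593609809875488 slab xy -5.9 61.2
[ 637.7 -106.1] [35.4 92.9] 8.998759269714355 slab xy 108.2 166.5
```

View pics/w8.png

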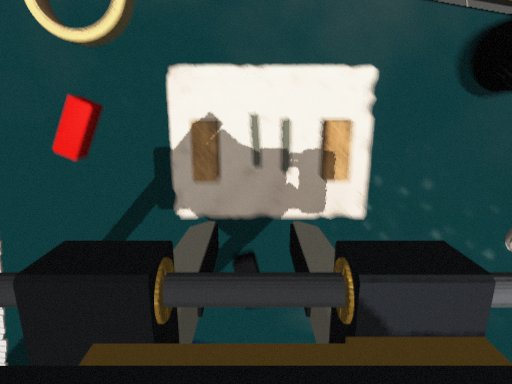

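```bash
cat > chk.py <<'E'
from slab import *
s,p,R=cur();print(p,s['dq'].round(3))
d=get("wrist","w9")
r,c=slab(d,(150,390,50,232),60)
C=np.array(r[0]);a=np.radians(8.8)
g=cv2.cvtColor(d["pixels"],cv2.COLOR_RGB2HSV)
m=cv2.inRange(g,(5,90,30),(25,255,255)); m[232:]=0
cs,_=cv2.findContours(m,cv2.RETR_EXTERNAL,cv2.CHAIN_APPROX_NONE)
for c in cs:
    if cv2.contourArea(c)<400: continue
    w=np.array([onz(d,*q[0],.043)[:2] for q in c])*1e3
    r=cv2.minAreaRect(w.astype(np.float32)); v=np.array(r[0])-C
    print(np.round(r[0],1),np.round(r[1],1),r[2],"slab xy",(v@[np.cos(a),np.sin(a)]).round(1),(v@[-np.sin(a),np.cos(a)]).round(1))
crop(d,150,390,50,235,3,"w9a")
t=get("top","t2"); crop(t,315,420,120,205,7,"t2a"); slab(t,(315,420,120,205),130)
g=cv2.cvtColor(t["pixels"],cv2.COLOR_RGB2HSV); print(proj(t,[.5463,-.223,.043]),proj(t,[.5661,-.3514,.043]))
E
python3 chk.py
```

```text
[ 0.51797756 -0.28000314  0.37880199] [ 0.035  0.019  0.02   0.01  -0.069  0.08 ]
slab [ 557.5 -288.3] centroid 557.3 -288.3 [(208.4, -81.38), (156.6, 8.62)]
[ 543.5 -225.7] [58.4 26.9] 8.82396411895752 slab xy -4.3 64.0
[ 563.7 -350.2] [58.5 28.4] 9.101253509521484 slab xy -3.4 -62.2
[ 638.4 -105.3] [34.  92.5] 8.9181547164917 slab xy 107.9 168.4
slab [ 545.9 -371. ] centroid 551.3 -348.2 [(288.1, -32.69), (104.2, 57.31)]
(np.float64(344.45198459830374), np.float64(165.86203347970996)) (np.float64(393.8211156010485), np.float64(159.73063526475946))
```

View pics/w9a.png

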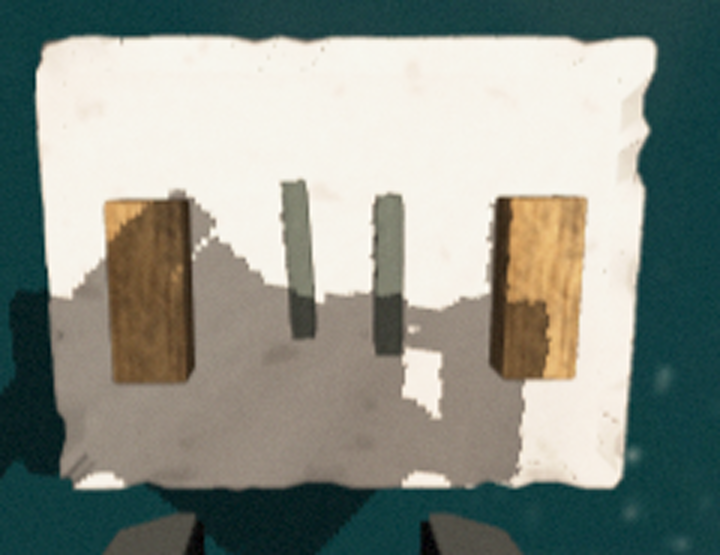

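View pics/t2a.png

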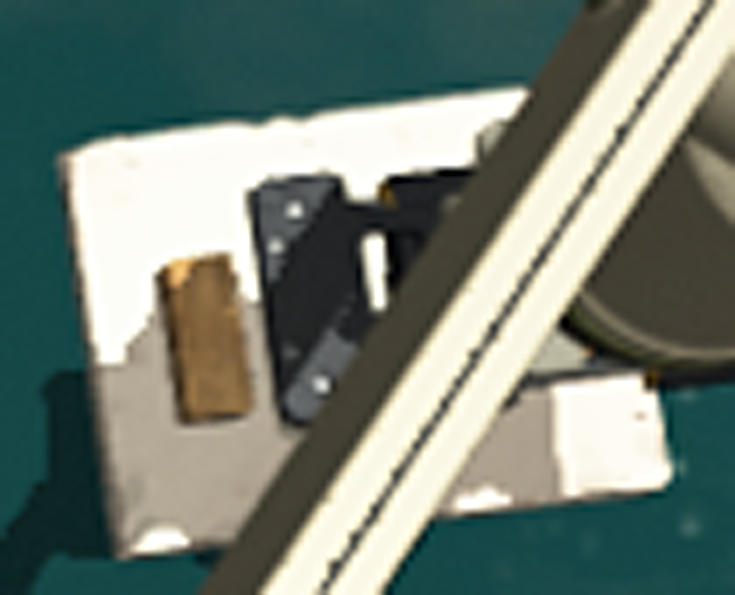

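Both blocks lie flat: at about slab y = ±64 mm, x about -3 mm, both aligned with the slab, and the bars are undisturbed. Now the rack.

Run:
```python
from h import *
row([.48,.24,.42],down(np.radians(8.5)))
```

```text
row [0.0012, -0.0014, 0.0016, 0.0994, -1.2927, -0.1178] n>=10.4
```

Emit:
{"method": "step_arm", "body": {"moves": [[0,0,0,0.075,-0.98,-0.1,-1],[0,0,0,0.075,-0.98,-0.1,-1],[0,0,0,0.075,-0.98,-0.1,-1],[0,0,0,0.075,-0.98,-0.1,-1],[0,0,0,0.075,-0.98,-0.1,-1],[0,0,0,0.075,-0.98,-0.1,-1],[0,0,0,0.075,-0.98,-0.1,-1],[0,0,0,0.075,-0.98,-0.1,-1]]}}

```text
time: 13.6
tool_pos: [0.4875, 0.1191, 0.4105]
eef_rot: [-3.132, -0.243, 0.004]
ft_force: [0.3, 1.0, -0.5]
opening: 0.0928
```

Run:
```python
from h import *
print(cur()[0]['joints'].round(4),cur()[1])
row([.48,.24,.42],down(np.radians(8.5)))
```

```text
[ 1.3720e-01 -1.3890e-01  1.7463e+00  7.0000e-04  1.5367e+00  1.5529e+00] [0.48747385 0.11914985 0.4104788 ]
row [-0.0004, 0.0012, 0.0034, 0.0281, -0.3014, -0.0236] n>=2.4
```

Emit:
{"method": "step_arm", "body": {"moves": [[0,0,0,0.028,-0.3,-0.024,-1],[0,0,0,0.028,-0.3,-0.024,-1],[0,0,0,0.028,-0.3,-0.024,-1],[0,0,0,0.028,-0.3,-0.024,-1],[0,0,0,0.028,-0.3,-0.024,-1],[0,0,0,0.028,-0.3,-0.024,-1]]}}

```text
time: 14.2
tool_pos: [0.4812, 0.2357, 0.4206]
eef_rot: [3.132, 0.241, -0.003]
ft_force: [0.1, -0.3, -0.4]
opening: 0.0925
```

Run:
```python
from h import *
d=get("wrist","w10");s,p,R=cur()
print(s['joints'].round(4),p,R.as_rotvec())
```

```text
[ 3.5920e-01 -4.9200e-02  1.6433e+00 -2.0000e-04  1.5489e+00  1.7774e+00] [0.48135117 0.23540096 0.4209061 ] [ 3.13183371e+00  2.39509877e-01 -2.06803266e-03]
```

View pics/w10.png

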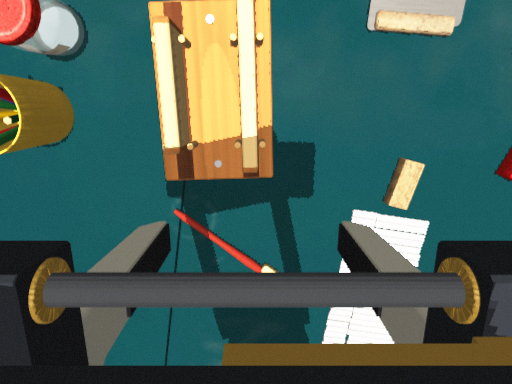

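The long board's top edge runs from the picture's top at (246,0) to its near end at (250,170), with dowels at (235,37), (260,36), (238,145) and (262,145). Next I'll measure it from both views.

Run:
```python
from h import *
import pickle
t=pickle.load(open("pics/t1.pkl","rb"));w=pickle.load(open("pics/w10.pkl","rb"))
for nm,d,(x0,x1,y0,y1) in (("t",t,(145,170,105,190)),("tshort",t,(115,140,120,190)),("w",w,(232,266,0,178)),("wshort",w,(145,185,0,178))):
    g=cv2.cvtColor(d["pixels"],cv2.COLOR_RGB2HSV)[y0:y1,x0:x1]
    m=((g[...,2]>215)&(g[...,1]<150)).astype(np.uint8)
    n,l,st,ce=cv2.connectedComponentsWithStats(m)
    i=1+np.argmax(st[1:,4]); ys,xs=np.where(l==i)
    print(nm,"bbox",xs.min()+x0,xs.max()+x0,ys.min()+y0,ys.max()+y0,st[i,4])
    P=np.array([onz(d,x+x0,y+y0,.068)[:2]*1e3 for x,y in zip(xs,ys)],np.float32)
    r=cv2.minAreaRect(P);b=cv2.boxPoints(r);e=[b[(k+1)%4]-b[k] for k in range(2)]
    print(np.round(r[0],1),[(round(float(np.hypot(*x)),1),round(float(np.degrees(np.arctan2(x[1],x[0]))),2)) for x in e])
    vx,vy,cx,cy=cv2.fitLine(P,cv2.DIST_L2,0,.01,.01).ravel(); print("line",cx,cy,np.degrees(np.arctan2(vy,vx)))
crop(w,140,290,0,190,4,"w10a")
crop(t,115,185,100,205,6,"t1c")
```

```text
t bbox 151 165 117 182 455
[571.5 258. ] [(21.8, -80.18), (169.6, 9.82)]
line 570.5545 256.44705 10.398171
tshort bbox 120 132 132 177 304
[555.1 335.9] [(19.2, -79.3), (118.7, 10.7)]
line 555.72345 334.98892 10.615581
w bbox 232 256 0 166 3359
[566.9 257.3] [(24.5, -82.13), (155.3, 7.87)]
line 573.97723 258.5898 10.406623
wshort bbox 151 179 22 147 2005
[555.5 334.6] [(18.0, -79.49), (117.1, 10.51)]
line 558.8991 334.0859 10.646235
```

View pics/w10a.png

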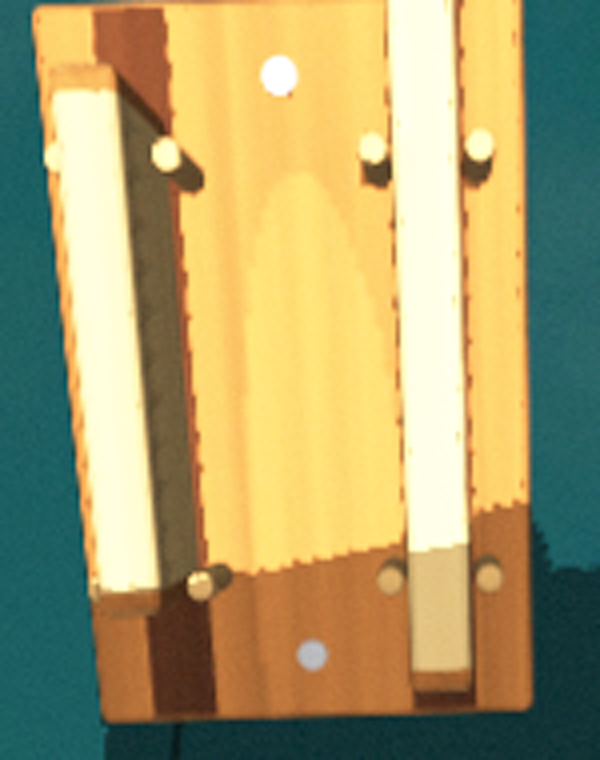

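View pics/t1c.png

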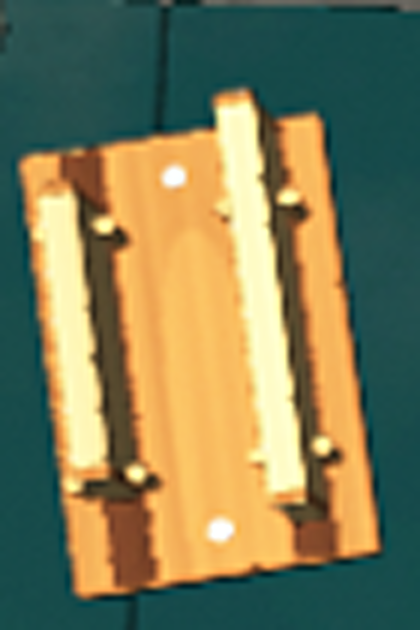

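Run:
```python
from h import *
import pickle
t=pickle.load(open("pics/t1.pkl","rb"));w=pickle.load(open("pics/w10.pkl","rb"))
print("near tri",tri([(t,162.8,182.5),(w,250,167.5)]))
print("near",onz(t,162.8,182.5,.068),onz(w,250,167.5,.068)," far",onz(t,154.2,116.8,.068))
print("short near tri",tri([(t,115+87/6,100+468/6),(w,140+132/4,592/4)]))
# mid-line check in w at several rows
for y in (20,60,100,140): 
    print(y)
# rack base corners in w (near corners crop (105,720),(530,708)), z=.012
print([onz(w,140+a/4,b/4,.012).round(4) for a,b in((105,720),(530,708),(35,5))])
# midline: columns from crop
for l,r,y in((388,458,60),(396,462,200),(403,466,400),(410,470,600)):
    print(onz(w,140+(l+r)/8,y/4,.068).round(4))
for c,y in ((251,160),(262,250),(271,370),(283,470)): print("t",onz(t,115+c/6,100+y/6,.068).round(4))
```

```text
near tri (array([0.48771347, 0.2402748 , 0.060562  ]), [np.float64(0.0005473693775326882), np.float64(0.0005473693775327627)])
near [0.48644438 0.23924354 0.068     ] [0.48937953 0.23996509 0.068     ]  far [0.65497069 0.26950164 0.068     ]
short near tri (array([0.49633752, 0.32360619, 0.06286918]), [np.float64(0.0011106374726044528), np.float64(0.001110637472604327)])
20
60
100
140
[array([0.448 , 0.3386, 0.012 ]), array([0.4718, 0.2098, 0.012 ]), array([0.6424, 0.3744, 0.012 ])]
[0.6314 0.2656 0.068 ]
[0.6016 0.2597 0.068 ]
[0.5563 0.2515 0.068 ]
[0.5075 0.2427 0.068 ]
t [0.6294 0.2615 0.068 ]
t [0.5907 0.2549 0.068 ]
t [0.5393 0.2485 0.068 ]
t [0.497  0.2414 0.068 ]
```

The long board's middle is at about (0.575, 0.2555), with its yaw at 10.4°. Its top triangulates to 61–68 mm, against 68 mm in the text. Moving above it now, with the jaws part open to clear the other board.

Run:
```python
from h import *
row([.575,.2555,.30],down(np.radians(10.4)))
```

```text
row [0.0002, 0.0007, -0.0144, 0.2395, -0.0142, 0.3019] n>=3.1
```

Emit:
{"method": "step_arm", "body": {"moves": [[0,0,-0.014,0.24,-0.014,0.15,-0.3],[0,0,-0.014,0.24,-0.014,0.3,-0.3],[0,0,-0.014,0.24,-0.014,0.3,-0.3],[0,0,-0.014,0.24,-0.014,0.3,-0.3],[0,0,-0.014,0.24,-0.014,0.3,-0.3],[0,0,-0.014,0.24,-0.014,0.3,-0.3]]}}

```text
time: 14.85
tool_pos: [0.5757, 0.256, 0.304]
eef_rot: [-3.128, -0.284, -0.004]
ft_force: [-0.4, 0.0, -0.6]
opening: 0.0607
```

Run:
```python
from h import *
d=get("wrist","w11");s,p,R=cur();print(p,R.as_rotvec(),s['opening'],s['joints'].round(4))
row([.575,.2555,.230],down(np.radians(10.4)))
```

```text
[0.57579498 0.25633563 0.30502071] [-3.12759969 -0.28416125 -0.00641418] 0.060222447972288616 [3.3750e-01 2.7290e-01 1.5108e+00 1.0000e-04 1.3536e+00 1.7271e+00]
row [-0.0004, -0.0021, -0.0001, -0.0031, 0.0018, 0.1875] n>=1.5
```

View pics/w11.png

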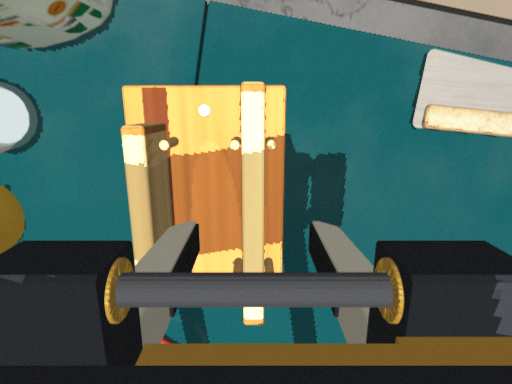

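Run:
```python
from h import *
import pickle
w=pickle.load(open("pics/w11.pkl","rb"))
f=onz(w,253.5,91,.068);n=onz(w,253.5,319,.068);print(f,n,(f+n)/2,np.linalg.norm(f-n))
```

```text
[0.65483507 0.27026954 0.068     ] [0.49008064 0.24003395 0.068     ] [0.57245785 0.25515175 0.068     ] 0.16750585718840602
```

Run:
```python
from h import *
import pickle
w=pickle.load(open("pics/w11.pkl","rb"))
f=onz(w,253.5,82.5,.068);n=onz(w,253.5,325,.068);print(f,n,(f+n)/2,np.linalg.norm(f-n))
```

```text
[0.65992229 0.27120315 0.068     ] [0.48485071 0.23907416 0.068     ] [0.5723865  0.25513865 0.068     ] 0.17799530452290038
```

With the end bands included, the length comes out at 178 mm at z = 68 mm, which fits. The centre is (0.572, 0.255).

Emit:
{"method": "step_arm", "body": {"moves": [[0,-0.002,0,-0.01,0.002,0.06,-0.3],[0,-0.002,0,-0.01,0.002,0.13,-0.3],[0,-0.002,0,-0.01,0.002,0.175,-0.3],[0,-0.002,0,-0.01,0.002,0.187,-0.3],[0,-0.002,0,-0.01,0.002,0.187,-0.3],[0,-0.002,0,-0.01,0.002,0.187,-0.3]]}}

```text
time: 15.5
tool_pos: [0.5723, 0.2554, 0.2297]
eef_rot: [-3.128, -0.285, 0.0]
ft_force: [-0.1, -0.0, 1.0]
opening: 0.0603
```

Emit:
{"method": "step_arm", "body": {"moves": [[0,0,0,0,0,0,1],[0,0,0,0,0,0,1],[0,0,0,0,0,0,1],[0,0,0,0,0,0,1],[0,0,0,0,0,0,1],[0,0,0,0,0,0,1]], "newtons": 45}}

```text
time: 16.1
tool_pos: [0.5715, 0.2551, 0.2269]
eef_rot: [3.128, 0.285, -0.007]
ft_force: [-0.3, -0.2, 0.5]
opening: 0.0172
```

Run:
```python
from h import *
s,p,R=cur();print(p,R.as_rotvec(),s['opening'])
row([p[0],p[1],.39],down(np.radians(10.4)))
```

```text
[0.57150682 0.25505461 0.22689034] [ 3.12826907  0.28516173 -0.00658075] 0.01723600530192803
row [-0.0, 0.0021, 0.0001, -0.0017, -0.0, -0.4078] n>=3.3
```

Emit:
{"method": "step_arm", "body": {"moves": [[0,0,0,0,0,-0.03,1],[0,0,0,0,0,-0.08,1],[0,0,0,0,0,-0.15,1],[0,0,0,0,0,-0.25,1],[0,0,0,0,0,-0.35,1],[0,0,0,0,0,-0.4,1],[0,0,0,0,0,-0.4,1],[0,0,0,0,0,-0.4,1]]}}

```text
time: 16.9
tool_pos: [0.5721, 0.2551, 0.3868]
eef_rot: [3.128, 0.285, -0.006]
ft_force: [-1.2, 0.2, -3.1]
opening: 0.0158
```

Run:
```python
from h import *
s,p,R=cur();print(p,R.as_rotvec(),s['opening'],s['ft_force'])
d=get("wrist","w12");get("scene","s12")
row([.5,.06,.36],down(np.radians(90)))
```

```text
[0.5720546  0.25509998 0.38678389] [ 3.12830929  0.28513615 -0.00601765] 0.01582224460401918 [-1.1647472   0.16548988 -3.09956338]
row [-0.0024, 0.0034, -0.6945, -0.2636, 0.4469, 0.0635] n>=9.3
```

View pics/w12.png

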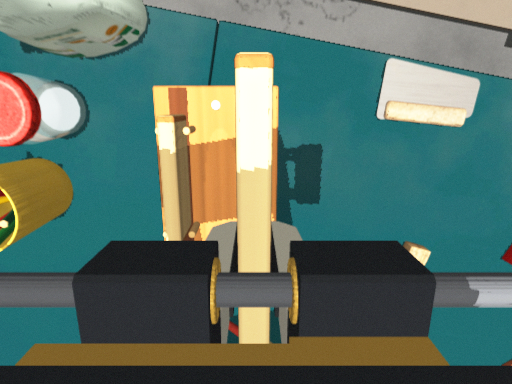

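View pics/s12.png

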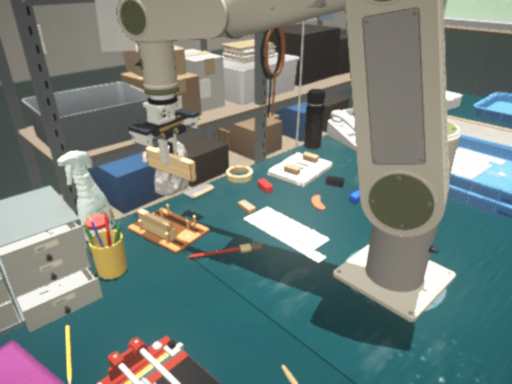

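The board is held level, at (254,150) in the wrist picture, and the short board is still in its slot. Now I'll swing to the free area, turning the board along world y.

Emit:
{"method": "step_arm", "body": {"moves": [[0,0,-0.07,-0.06,0.1,0,1],[0,0,-0.15,-0.1,0.17,0,1],[0,0,-0.22,-0.14,0.24,0,1],[0,0,-0.3,-0.18,0.31,0.02,1],[0,0,-0.37,-0.21,0.38,0.04,1],[0,0,-0.45,-0.26,0.45,0.06,1],[0,0,-0.52,-0.26,0.45,0.06,1],[0,0,-0.6,-0.26,0.45,0.06,1]]}}

```text
time: 17.8
tool_pos: [0.5012, 0.0582, 0.3607]
eef_rot: [-2.423, -1.992, 0.011]
ft_force: [0.6, -0.6, -1.7]
opening: 0.0158
```

Run:
```python
from h import *
s,p,R=cur();print(p,s['opening'],s['joints'].round(3))
row([.46,.06,.30],down(np.radians(90),np.radians(-42)))
```

```text
[0.50119889 0.0582046  0.36068439] 0.015774276378887547 [ 1.400e-02 -1.010e-01  1.802e+00 -1.000e-03  1.448e+00  2.090e-01]
row [-0.3695, 0.0365, -0.0927, -0.0152, -0.1007, 0.1526] n>=5.1
```

Emit:
{"method": "step_arm", "body": {"moves": [[-0.37,0.0365,-0.093,-0.015,-0.1,0.05,1],[-0.37,0.0365,-0.093,-0.015,-0.1,0.1,1],[-0.37,0.0365,-0.093,-0.015,-0.1,0.15,1],[-0.37,0.0365,-0.093,-0.015,-0.1,0.15,1],[-0.37,0.0365,-0.093,-0.015,-0.1,0.15,1],[-0.37,0.0365,-0.093,-0.015,-0.1,0.15,1],[-0.37,0.0365,-0.093,-0.015,-0.1,0.15,1]]}}

```text
time: 18.5
tool_pos: [0.4606, 0.0612, 0.3016]
eef_rot: [1.798, 1.79, 0.687]
ft_force: [-0.2, 0.2, -1.3]
opening: 0.0158
```

Run:
```python
from h import *
s,p,R=cur();print(p,R.as_matrix().round(3),s['opening'],s['joints'].round(3))
d=get("wrist","w13");get("top","t13")
th=np.radians(42)
z=R.as_matrix()[:,2];y=R.as_matrix()[:,1]
e=p+ .215*z-.008*y; print("edge now",e)
row([.485,.06,.185],down(np.radians(90),-th))
```

```text
[0.46061627 0.06121549 0.30161281] [[ 0.004  0.743  0.669]
 [ 1.    -0.003 -0.003]
 [ 0.     0.669 -0.743]] 0.015757357377718315 [ 0.032 -0.536  2.347 -0.043  0.598  0.062]
edge now [0.5985527  0.06062771 0.13650013]
row [0.0008, 0.0015, -0.0018, -0.0028, -0.1547, 0.2585] n>=2.4
```

View pics/w13.png

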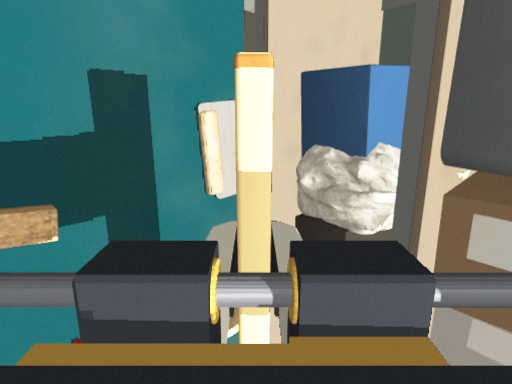

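View pics/t13.png

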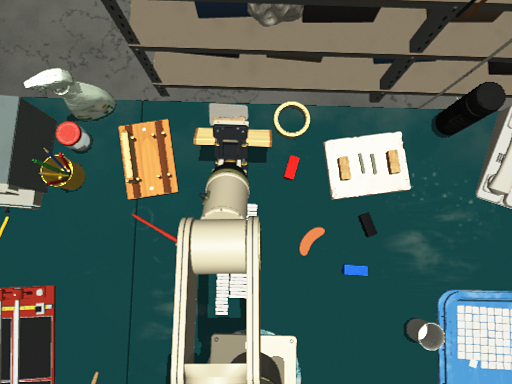

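The board is held, tilted 42° forward. In the top picture its middle is at about (232,137), over the free bench between the rack and the slab. Lowering it until its lower edge touches.

Emit:
{"method": "step_arm", "body": {"moves": [[0,0,0,-0.003,-0.155,0.258,1],[0,0,0,-0.003,-0.155,0.258,1],[0,0,0,-0.003,-0.155,0.258,1],[0,0,0,-0.003,-0.155,0.258,1],[0,0,0,-0.003,-0.155,0.258,1],[0,0,0,-0.003,-0.155,0.258,1]]}}

```text
time: 19.2
tool_pos: [0.4868, 0.06, 0.188]
eef_rot: [1.792, 1.785, 0.694]
ft_force: [-0.3, 0.4, -1.6]
opening: 0.0157
```

Run:
```python
from h import *
s,p,R=cur();M=R.as_matrix();print(p,s['opening'],s['joints'].round(3),s['ft_force'])
print("edge now",p+ .215*M[:,2]-.008*M[:,1])
d=get("scene","s14"); crop(d,120,320,130,260,4,"s14a")
row([p[0],p[1],p[2]-.015],R)
```

```text
[0.48678191 0.06000183 0.18797793] 0.01567675946047628 [ 0.026 -0.2    2.342 -0.079  0.26   0.098] [-0.27632936  0.40909699 -1.57925971]
edge now [0.62612648 0.05945476 0.02405176]
row [0.0004, -0.0, 0.0, -0.0001, -0.0257, 0.0281] n>=0.3
```

View pics/s14a.png

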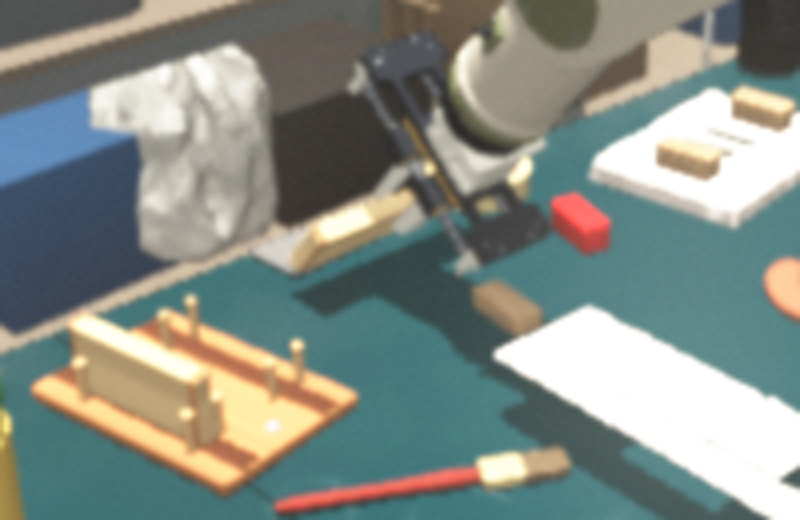

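Run:
```python
from h import *
row([.494,.06,.179],down(np.radians(90),np.radians(-38)))
```

```text
row [0.0396, 0.0012, -0.0015, -0.0, -0.0022, 0.0292] n>=0.5
```

Emit:
{"method": "step_arm", "body": {"moves": [[0.03,0.001,-0.0015,0,-0.002,0.015,1],[0.04,0.001,-0.0015,0,-0.002,0.029,1],[0.04,0.001,-0.0015,0,-0.002,0.029,1],[0.04,0.001,-0.0015,0,-0.002,0.029,1]]}}

```text
time: 19.65
tool_pos: [0.4929, 0.0599, 0.1771]
eef_rot: [1.841, 1.841, 0.63]
ft_force: [0.3, -0.0, -1.7]
opening: 0.0159
```

Run:
```python
from h import *
s,p,R=cur();M=R.as_matrix();print(p,M.round(3),s['opening'],s['joints'].round(3),s['ft_force'])
print("edge now",p+ .215*M[:,2]-.008*M[:,1])
row([p[0],.06,p[2]-.006],down(np.radians(90),np.radians(-38)))
```

```text
[0.49293239 0.0599374  0.17711449] [[ 0.     0.79   0.614]
 [ 1.     0.    -0.001]
 [-0.001  0.614 -0.79 ]] 0.015904290407692177 [ 0.024 -0.141  2.293 -0.047  0.329  0.063] [ 0.33391056 -0.03255721 -1.73228231]
edge now [0.61853361 0.05979976 0.00243388]
row [-0.0013, 0.0003, 0.0, 0.0002, -0.0092, 0.0118] n>=0.1
```

Emit:
{"method": "step_arm", "body": {"moves": [[0,0,0,0,-0.003,0.004,1],[0,0,0,0,-0.005,0.006,1],[0,0,0,0,-0.005,0.006,1]]}}

```text
time: 19.95
tool_pos: [0.4931, 0.06, 0.1743]
eef_rot: [1.84, 1.84, 0.631]
ft_force: [-2.4, 0.0, 2.7]
opening: 0.016
```

The edge touches: fz went from -1.7 to +2.7 N. Opening part way, so the board settles on the lower finger.

Emit:
{"method": "step_arm", "body": {"moves": [[0,0,0,0,0,0,0.5],[0,0,0,0,0,0,0.4],[0,0,0,0,0,0,0.35],[0,0,0,0,0,0,0.35]]}}

```text
time: 20.35
tool_pos: [0.4922, 0.0599, 0.173]
eef_rot: [1.842, 1.842, 0.628]
ft_force: [0.2, -0.4, -1.1]
opening: 0.0299
```

Run:
```python
from h import *
s,p,R=cur();M=R.as_matrix();print(p,s['opening'],s['ft_force'])
d=get("scene","s15"); crop(d,170,290,140,230,6,"s15a"); get("wrist","w15")
```

```text
[0.49222594 0.05992949 0.17298612] 0.029898792456832114 [ 0.19305982 -0.39381021 -1.11530272]
```

View pics/s15a.png

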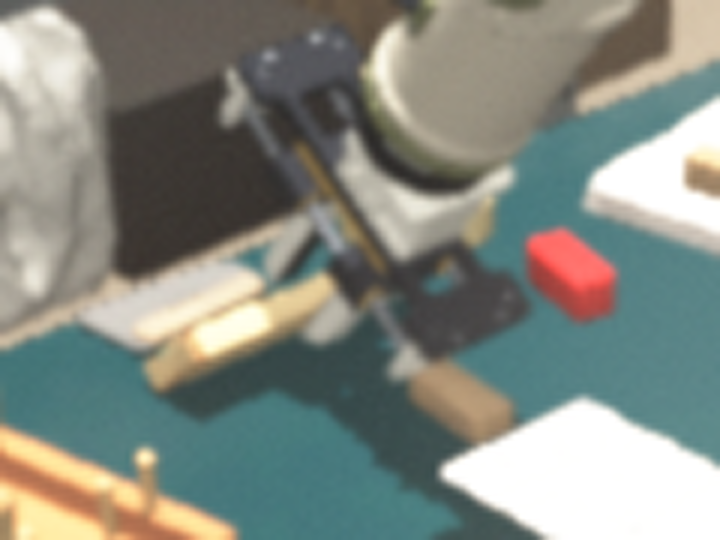

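View pics/w15.png

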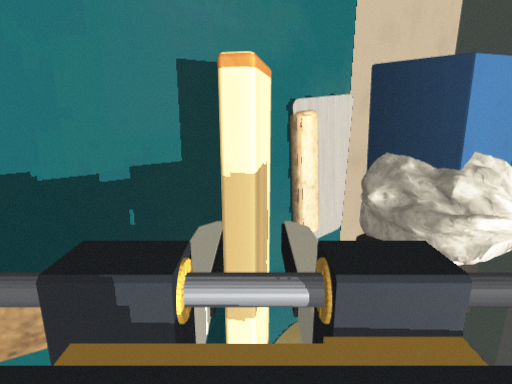

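The board leans on the lower finger, its bottom edge on the bench. Next I'll draw the finger out horizontally towards the robot so the board comes down gently.

Emit:
{"method": "step_arm", "body": {"moves": [[0,0,0,0,-0.015,-0.012,0.35],[0,0,0,0,-0.03,-0.023,0.35],[0,0,0,0,-0.045,-0.035,0.35],[0,0,0,0,-0.06,-0.046,0.35],[0,0,0,0,-0.075,-0.058,0.35],[0,0,0,0,-0.075,-0.058,0.35]]}}

```text
time: 21.05
tool_pos: [0.4535, 0.06, 0.1731]
eef_rot: [1.842, 1.842, 0.629]
ft_force: [0.5, 0.4, 0.5]
opening: 0.0304
```

Run:
```python
from h import *
s,p,R=cur();M=R.as_matrix();print(p,s['opening'],s['ft_force'],s['joints'].round(3))
d=get("scene","s16"); crop(d,170,290,140,230,6,"s16a"); get("wrist","w16")
```

```text
[0.45351719 0.05999415 0.17305573] 0.03039750860993901 [0.4991677  0.37142911 0.52050145] [ 0.026 -0.26   2.4   -0.049  0.343  0.067]
```

View pics/s16a.png

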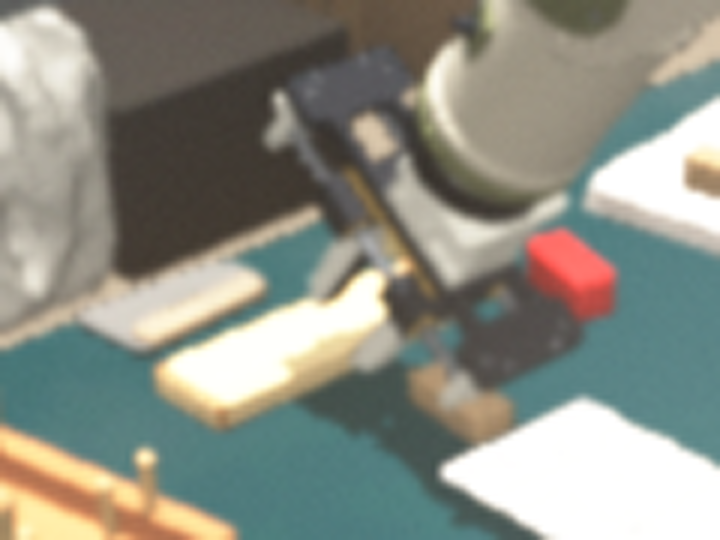

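View pics/w16.png

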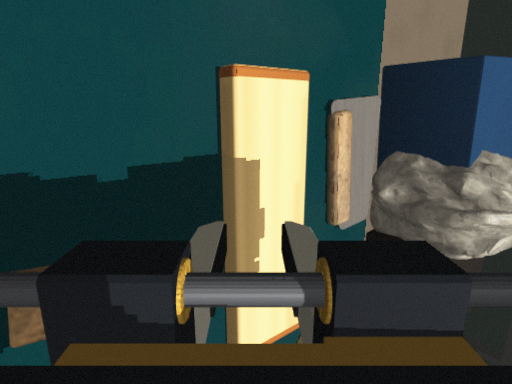

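Emit:
{"method": "step_arm", "body": {"moves": [[0,0,0,0,-0.015,-0.012,0.35],[0,0,0,0,-0.03,-0.023,0.35],[0,0,0,0,-0.04,-0.031,0.35],[0,0,0,0,-0.04,-0.031,0.35]]}}

```text
time: 21.55
tool_pos: [0.4335, 0.06, 0.173]
eef_rot: [1.842, 1.842, 0.629]
ft_force: [-0.2, 1.2, -0.2]
opening: 0.03
```

Run:
```python
from h import *
s,p,R=cur();M=R.as_matrix();print(p,s['opening'],s['ft_force'],s['joints'].round(3))
d=get("scene","s17"); crop(d,170,290,140,230,6,"s17a"); get("wrist","w17")
```

```text
[0.43350222 0.05997659 0.17300722] 0.02996650096768589 [-0.20649487  1.15841133 -0.21011005] [ 0.028 -0.334  2.456 -0.05   0.362  0.068]
```

View pics/s17a.png

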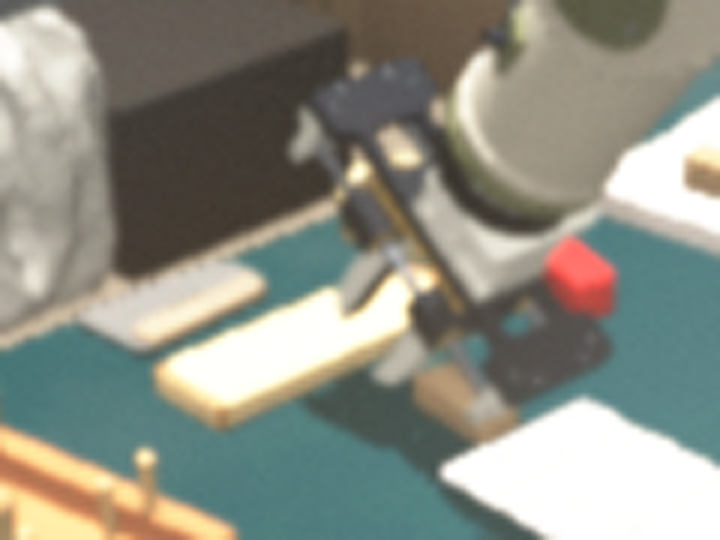

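View pics/w17.png

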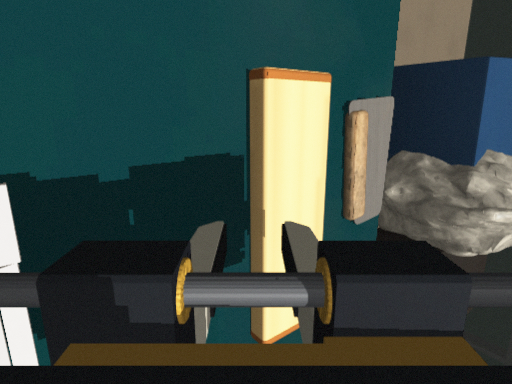

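The board lies flat on the bench, released and clear of the fingers; its near face is at (290,180) in the wrist view. Moving up and back to vertical.

Run:
```python
from h import *
s,p,R=cur()
row([p[0],p[1],.26],R)
row([.52,.06,.40],down(np.radians(90)))
```

```text
row [0.0, 0.0, 0.0, -0.0001, 0.1325, -0.1711] n>=1.7
row [0.3296, 0.0003, 0.0, -0.0002, 0.5164, -0.3164] n>=4.8
```

Emit:
{"method": "step_arm", "body": {"moves": [[0,0,0,0,0.06,-0.078,0.35],[0,0,0,0,0.132,-0.171,0.35],[0.33,0,0,0,0.516,-0.316,-1],[0.33,0,0,0,0.516,-0.316,-1],[0.33,0,0,0,0.516,-0.316,-1],[0.33,0,0,0,0.516,-0.316,-1],[0.33,0,0,0,0.516,-0.316,-1],[0.33,0,0,0,0.516,-0.316,-1]]}}

```text
time: 22.45
tool_pos: [0.5214, 0.0599, 0.3996]
eef_rot: [-2.221, -2.22, 0.004]
ft_force: [0.0, 0.7, 0.2]
opening: 0.0738
```

Emit:
{"method": "step_arm", "body": {"moves": [[0,0,0,0,0,0,-1]]}}

```text
time: 22.55
tool_pos: [0.5203, 0.0601, 0.3985]
eef_rot: [-2.222, -2.221, 0.002]
ft_force: [-0.3, 0.3, -0.3]
opening: 0.0816
```

Run:
```python
from h import *
s,p,R=cur();M=R.as_matrix();print(p,M.round(3),s['opening'],s['joints'].round(3))
get("wrist","w18");get("top","t18")
```

```text
[0.52033226 0.06005855 0.39853564] [[ 0.     1.    -0.001]
 [ 1.    -0.    -0.001]
 [-0.001 -0.001 -1.   ]] 0.08159842055091204 [ 1.700e-02 -7.300e-02  1.707e+00 -1.000e-03  1.509e+00  1.700e-02]
```

View pics/w18.png

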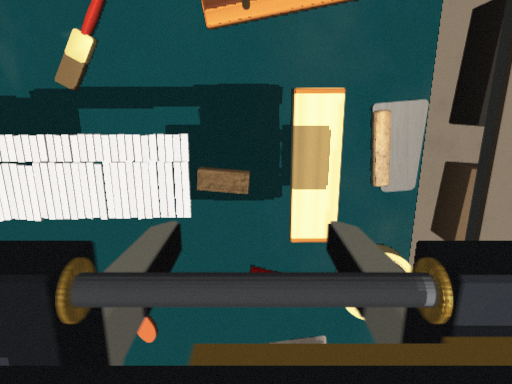

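View pics/t18.png

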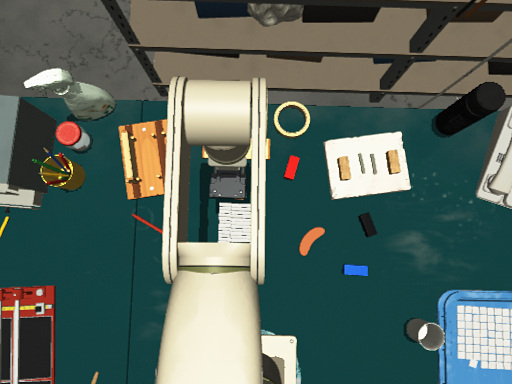

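In the wrist picture the board lies flat with corners at about (293,88), (345,88), (339,241) and (291,241). The low block is still at (222,181), and the scraper at (398,146).

```bash
cat > bd.py <<'E'
from h import *
def board(d,z,roi,ref=None):
    x0,x1,y0,y1=roi
    g=cv2.cvtColor(d["pixels"],cv2.COLOR_RGB2HSV)
    m=cv2.inRange(g,(5,70,80),(32,255,255)); mm=np.zeros_like(m);mm[y0:y1,x0:x1]=m[y0:y1,x0:x1]
    mm=cv2.morphologyEx(mm,cv2.MORPH_OPEN,np.ones((5,5)))
    cs,_=cv2.findContours(mm,cv2.RETR_EXTERNAL,cv2.CHAIN_APPROX_NONE);c=max(cs,key=cv2.contourArea)
    P=np.array([onz(d,*q[0],z)[:2]*1e3 for q in c],np.float32)
    r=cv2.minAreaRect(P);b=cv2.boxPoints(r);e=[b[(k+1)%4]-b[k] for k in range(2)]
    print("board",np.round(r[0],1),[(round(float(np.hypot(*x)),1),round(float(np.degrees(np.arctan2(x[1],x[0]))),2)) for x in e],cv2.boundingRect(c)); return r
E
python3 - <<'E'
from bd import *
import pickle
w=pickle.load(open("pics/w18.pkl","rb"))
board(w,.016,(275,362,70,255))
lo=onz(w,222,181,.018);print("low",lo)
print("scr edge",onz(w,373,140,.01))
E
```

```text
board [584.5  74. ] [(72.8, -89.95), (42.4, 0.05)] (291, 125, 40, 65)
low [0.4843295  0.04744689 0.018     ]
scr edge [0.6558684  0.09340733 0.01      ]
```

```bash
sed -i 's/m=cv2.inRange(g,(5,70,80),(32,255,255));/p=d["pixels"].astype(int); m=((p[...,0]>90)\&(p[...,0]>p[...,2]+12)).astype(np.uint8)*255;/' bd.py
python3 - <<'E'
from bd import *
import pickle
w=pickle.load(open("pics/w18.pkl","rb"))
board(w,.016,(275,362,70,255))
for a,b in (((293,88),(345,88)),((291,241),(339,241))): print(onz(w,*a,.016),onz(w,*b,.016))
E
```

```text
board [591.7  60.9] [(179.0, -89.68), (56.2, 0.32)] (290, 87, 56, 156)
[0.56273572 0.14924532 0.016     ] [0.61849606 0.14927652 0.016     ]
[ 0.56580733 -0.02727803  0.016     ] [ 0.62384897 -0.02722029  0.016     ]
```

The board centre is (0.592, 0.061), and the measured size of 179 × 56 mm at z = 16 mm is right. Moving over it with the jaws across its width, opened 70 mm so they clear the scraper at x = 0.656.

Run:
```python
from h import *
row([.592,.061,.26],down(np.radians(90.8)))
```

```text
row [-0.0005, 0.0003, -0.007, 0.0024, 0.1811, 0.3466] n>=3.1
```

Emit:
{"method": "step_arm", "body": {"moves": [[0,0,-0.007,0.002,0.181,0.12,-0.5],[0,0,-0.007,0.002,0.181,0.25,-0.5],[0,0,-0.007,0.002,0.181,0.346,-0.5],[0,0,-0.007,0.002,0.181,0.346,-0.5],[0,0,-0.007,0.002,0.181,0.346,-0.5],[0,0,-0.007,0.002,0.181,0.346,-0.5]]}}

```text
time: 23.25
tool_pos: [0.5925, 0.0609, 0.263]
eef_rot: [2.205, 2.236, -0.0]
ft_force: [0.6, 0.6, 0.7]
opening: 0.0698
```

Run:
```python
from bd import *
s,p,R=cur();M=R.as_matrix();print(p,M.round(3),s['opening'])
w=get("wrist","w19"); crop(w,150,350,0,270,2,"w19a")
row([.592,.061,.1885],down(np.radians(90.8)))
```

```text
[0.59250956 0.06085721 0.26300908] [[-0.014  1.     0.   ]
 [ 1.     0.014 -0.001]
 [-0.001  0.    -1.   ]] 0.06976676763765245
row [0.0014, 0.0003, -0.0, 0.0005, -0.0031, 0.1892] n>=1.5
```

View pics/w19.png

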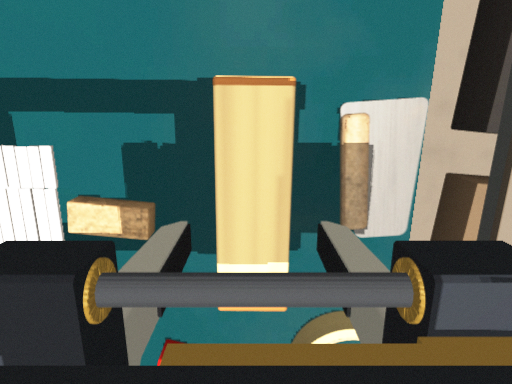

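Run:
```python
from bd import *
import pickle
w=pickle.load(open("pics/w19.pkl","rb"))
f=onz(w,255,78,.016);n=onz(w,252.7,310,.016);print(f,n,(f+n)/2,np.linalg.norm(f-n),np.degrees(np.arctan2(*(f-n)[1::-1])))
```

```text
[0.59283017 0.1485653  0.016     ] [ 0.59376807 -0.02779799  0.016     ] [0.59329912 0.06038365 0.016     ] 0.17636579103979458 90.30469630811533
```

Emit:
{"method": "step_arm", "body": {"moves": [[0,0,0.002,0,0,0.06,-0.42],[0,0,0.002,0,0,0.12,-0.42],[0,0,0.002,0,0,0.165,-0.42],[0,0,0.002,0,0,0.184,-0.42],[0,0,0.002,0,0,0.184,-0.42],[0,0,0.002,0,0,0.184,-0.42]]}}

```text
time: 23.9
tool_pos: [0.5932, 0.0608, 0.1897]
eef_rot: [2.209, 2.231, 0.001]
ft_force: [-0.1, 1.1, 0.7]
opening: 0.0662
```

Run:
```python
from bd import *
s,p,R=cur();M=R.as_matrix();print(p,M.round(3),s['opening'],s['ft_force'])
```

```text
[0.59319843 0.06078194 0.18968194] [[-0.01   1.     0.002]
 [ 1.     0.01  -0.001]
 [-0.001  0.002 -1.   ]] 0.06622800761979078 [-0.06540203  1.05308859  0.7465149 ]
```

Emit:
{"method": "step_arm", "body": {"moves": [[0,0,0,0,0,0.003,-0.3],[0,0,0,0,0,0.003,1],[0,0,0,0,0,0.003,1],[0,0,0,0,0,0.003,1],[0,0,0,0,0,0.003,1],[0,0,0,0,0,0.003,1]], "newtons": 40}}

```text
time: 24.5
tool_pos: [0.5928, 0.0607, 0.1874]
eef_rot: [2.21, 2.232, -0.001]
ft_force: [-2.0, 0.2, 6.2]
opening: 0.0557
```

Emit:
{"method": "step_arm", "body": {"moves": [[0,0,0,0,0,-0.02,1],[0,0,0,0,0,-0.06,1],[0,0,0,0,0,-0.1,1],[0,0,0,0,0,-0.15,1],[0,0,0,0,0,-0.2,1],[0,0,0,0,0,-0.2,1]]}}

```text
time: 25.1
tool_pos: [0.5941, 0.0608, 0.2713]
eef_rot: [2.207, 2.229, 0.006]
ft_force: [1.0, -0.8, -2.0]
opening: 0.0555
```

Run:
```python
from bd import *
s,p,R=cur();M=R.as_matrix();print(p,M.round(3),s['opening'],s['ft_force'],s['torque'])
w=get("wrist","w20"); d=get("scene","s20"); crop(d,150,330,110,220,4,"s20a")
a=np.radians(8.8+90)
row([.5562,-.2872,.34],down(a))
```

```text
[0.59407552 0.06082628 0.27132633] [[-0.01   1.     0.006]
 [ 1.     0.01  -0.   ]
 [-0.001  0.006 -1.   ]] 0.05551730190719667 [ 1.01672331 -0.76845045 -2.03522611] [-0.02806914 -0.10617717  0.00816169]
row [0.0003, 0.0003, -0.0719, -0.8691, -0.0997, -0.1813] n>=7.1
```

View pics/w20.png

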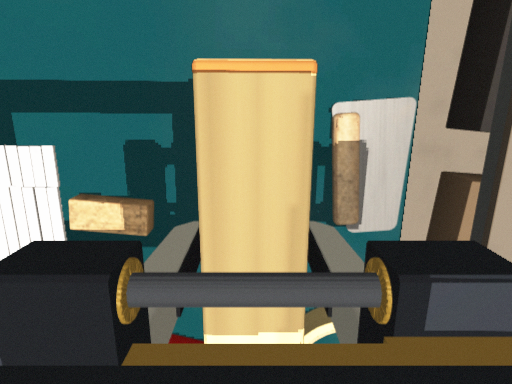

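View pics/s20a.png

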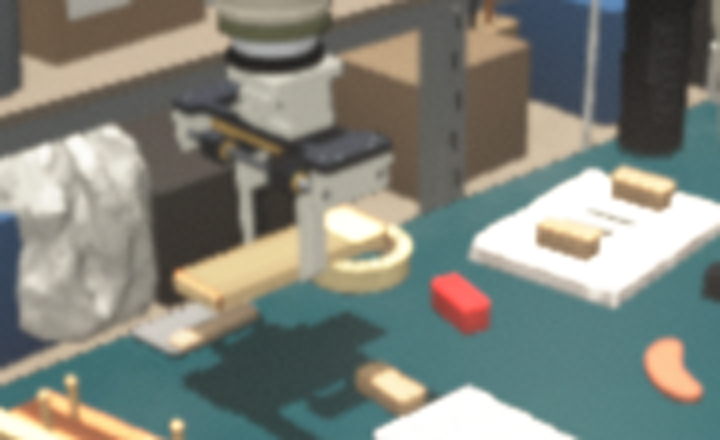

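The board is held level across its width at (254,190). The scene picture confirms it is horizontal. Carrying it over the slab.

Emit:
{"method": "step_arm", "body": {"moves": [[0,0,0,0,0,-0.08,1],[0,0,-0.01,-0.09,-0.01,-0.181,1],[0,0,-0.02,-0.2,-0.025,-0.181,1],[0,0,-0.035,-0.32,-0.04,-0.181,1],[0,0,-0.05,-0.44,-0.05,-0.181,1],[0,0,-0.06,-0.56,-0.065,-0.181,1],[0,0,-0.072,-0.68,-0.08,-0.181,1],[0,0,-0.072,-0.8,-0.1,-0.181,1]]}}

```text
time: 26.0
tool_pos: [0.5548, -0.2612, 0.3373]
eef_rot: [-2.041, -2.384, 0.003]
ft_force: [1.4, 0.4, -1.6]
opening: 0.0557
```

Run:
```python
from bd import *
s,p,R=cur();print(p,s['opening'])
row([.5562,-.2872,.30],down(np.radians(98.8)))
```

```text
[ 0.5547524  -0.26121228  0.33725001] 0.05565319565009832
row [-0.0016, -0.0006, 0.0006, -0.0649, -0.0061, 0.0931] n>=0.9
```

Emit:
{"method": "step_arm", "body": {"moves": [[0,0,0,-0.04,-0.004,0.02,1],[0,0,0,-0.065,-0.006,0.06,1],[0,0,0,-0.065,-0.006,0.093,1],[0,0,0,-0.065,-0.006,0.093,1],[0,0,0,-0.065,-0.006,0.093,1],[0,0,0,-0.065,-0.006,0.093,1]]}}

```text
time: 26.6
tool_pos: [0.5578, -0.2844, 0.3021]
eef_rot: [-2.042, -2.387, 0.002]
ft_force: [0.1, -0.8, -1.4]
opening: 0.0554
```

Run:
```python
from bd import *
s,p,R=cur();print(p,R.as_matrix().round(3),s['opening'])
w=get("wrist","w21"); d=get("scene","s21"); crop(d,220,360,100,200,5,"s21a")
row([.5562,-.2872,.245],down(np.radians(98.8)))
```

```text
[ 0.55775805 -0.28435036  0.3021141 ] [[-0.155  0.988 -0.001]
 [ 0.988  0.155 -0.001]
 [-0.001 -0.001 -1.   ]] 0.055407890935158896
row [-0.0002, 0.0006, 0.0008, -0.005, -0.0047, 0.1442] n>=1.2
```

View pics/w21.png

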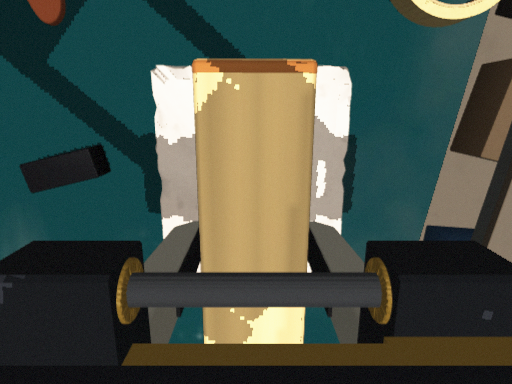

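View pics/s21a.png

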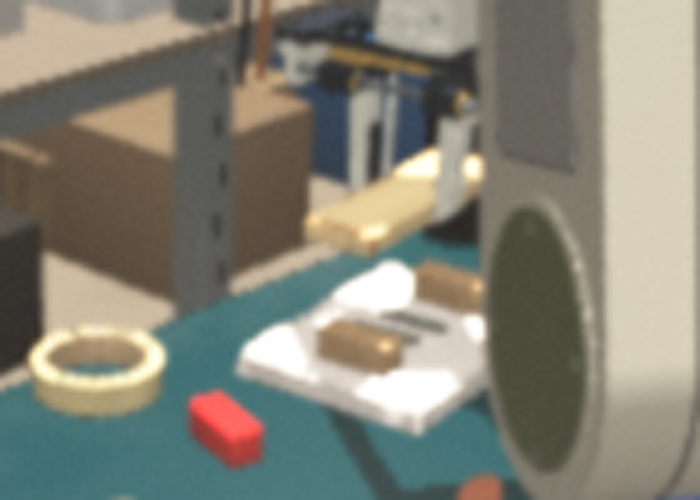

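The board is centred over the slab: slab edges at columns 157 and 347, board edges at 196 and 313, parallel and level. Lowering.

Emit:
{"method": "step_arm", "body": {"moves": [[0,0,0.001,-0.005,-0.005,0.03,1],[0,0,0.001,-0.005,-0.005,0.07,1],[0,0,0.001,-0.005,-0.005,0.11,1],[0,0,0.001,-0.005,-0.005,0.138,1],[0,0,0.001,-0.005,-0.005,0.138,1],[0,0,0.001,-0.005,-0.005,0.138,1]]}}

```text
time: 27.3
tool_pos: [0.5552, -0.2879, 0.2457]
eef_rot: [-2.045, -2.382, 0.002]
ft_force: [-0.2, -0.5, -1.2]
opening: 0.0557
```

Run:
```python
from bd import *
s,p,R=cur();print(p,R.as_matrix().round(4),s['opening'],s['ft_force'])
row([.5562,-.2872,.231],down(np.radians(98.8)))
```

```text
[ 0.5552407  -0.2878927   0.24574433] [[-1.512e-01  9.885e-01 -2.600e-03]
 [ 9.885e-01  1.512e-01  2.000e-04]
 [ 6.000e-04 -2.600e-03 -1.000e+00]] 0.055718016571046844 [-0.15994989 -0.52809433 -1.21399136]
row [-0.0013, -0.0003, -0.0009, 0.0013, 0.0027, 0.0369] n>=0.3
```

Emit:
{"method": "step_arm", "body": {"moves": [[-0.001,0,-0.001,0.001,0.003,0.012,1],[-0.001,0,-0.001,0.001,0.003,0.022,1],[-0.001,0,-0.001,0.001,0.003,0.03,1],[-0.001,0,-0.001,0.001,0.003,0.034,1],[-0.001,0,-0.001,0.001,0.003,0.034,1]]}}

```text
time: 27.8
tool_pos: [0.5564, -0.2873, 0.2326]
eef_rot: [2.044, 2.386, 0.0]
ft_force: [-0.4, 0.9, -0.9]
opening: 0.0559
```

Emit:
{"method": "step_arm", "body": {"moves": [[0,0,0,0,0,0.003,1],[0,0,0,0,0,0.005,1],[0,0,0,0,0,0.005,1]]}}

```text
time: 28.1
tool_pos: [0.5565, -0.2874, 0.2308]
eef_rot: [2.044, 2.385, 0.0]
ft_force: [0.4, -0.1, -1.3]
opening: 0.0556
```

Emit:
{"method": "step_arm", "body": {"moves": [[0,0,0,0,0,0.002,1],[0,0,0,0,0,0.003,1],[0,0,0,0,0,0.003,1]]}}

```text
time: 28.4
tool_pos: [0.5566, -0.2874, 0.2302]
eef_rot: [2.043, 2.385, 0.0]
ft_force: [-1.7, 1.1, 2.8]
opening: 0.0554
```

Contact: fz went from -1.3 to +2.8 N at the expected height. Releasing gently.

Emit:
{"method": "step_arm", "body": {"moves": [[0,0,0,0,0,0,-0.24],[0,0,0,0,0,0,-0.3],[0,0,0,0,0,0,-0.4],[0,0,0,0,0,0,-0.5],[0,0,0,0,0,0,-0.5]]}}

```text
time: 28.9
tool_pos: [0.5565, -0.2874, 0.2296]
eef_rot: [2.044, 2.385, 0.0]
ft_force: [0.8, 0.2, -0.1]
opening: 0.0692
```

Run:
```python
from bd import *
s,p,R=cur();print(p,s['opening'],s['ft_force'])
w=get("wrist","w22")
```

```text
[ 0.55652102 -0.28738703  0.22961763] 0.06920131369965941 [ 0.81938362  0.24602624 -0.10193531]
```

View pics/w22.png

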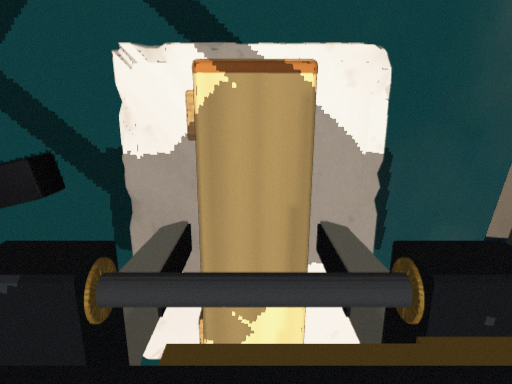

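Both fingers are free, and the board lies still on the blocks; a block end shows at (190,112). Lifting straight up.

Emit:
{"method": "step_arm", "body": {"moves": [[0,0,0,0,0,-0.03,-0.5],[0,0,0,0,0,-0.08,-0.5],[0,0,0,0,0,-0.16,-0.5],[0,0,0,0,0,-0.28,-0.5],[0,0,0,0,0,-0.4,-0.5],[0,0,0,0,0,-0.45,-0.5],[0,0,0,0,0,-0.45,-0.5]]}}

```text
time: 29.65
tool_pos: [0.5572, -0.2878, 0.4165]
eef_rot: [2.038, 2.378, 0.002]
ft_force: [0.3, 0.3, 0.4]
opening: 0.0697
```

Emit:
{"method": "step_arm", "body": {"moves": [[0,0,0,-0.1,-0.35,0,-0.5],[0,0,0,-0.2,-0.35,0,-0.5],[0,0,0,-0.2,-0.35,0,-0.5],[0,0,0,-0.2,-0.35,0,-0.5],[0,0,0,-0.2,-0.35,0,-0.5],[0,0,0,-0.2,-0.35,0,-0.5]]}}

```text
time: 30.25
tool_pos: [0.4308, -0.3873, 0.4092]
eef_rot: [-2.045, -2.385, -0.002]
ft_force: [-0.4, 0.3, 0.9]
opening: 0.0698
```

Run:
```python
from slab import *
from bd import board
s,p,R=cur();print(p)
w=get("wrist","w23"); t=get("top","t23"); d=get("scene","s23"); crop(d,120,340,130,260,3.6,"s23a")
```

```text
[ 0.43078343 -0.38731633  0.40917004]
```

View pics/w23.png

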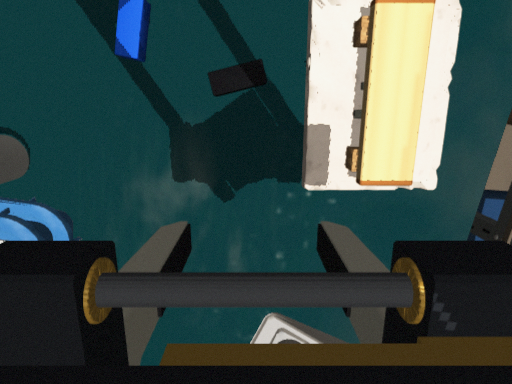

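View pics/t23.png

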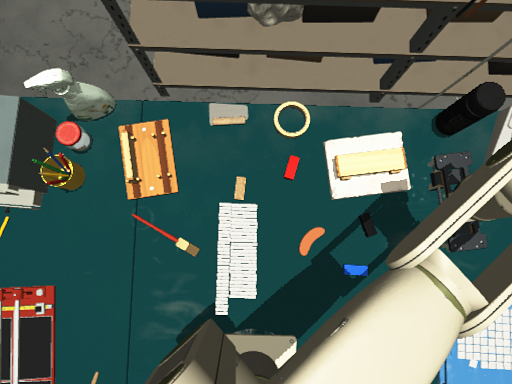

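View pics/s23a.png

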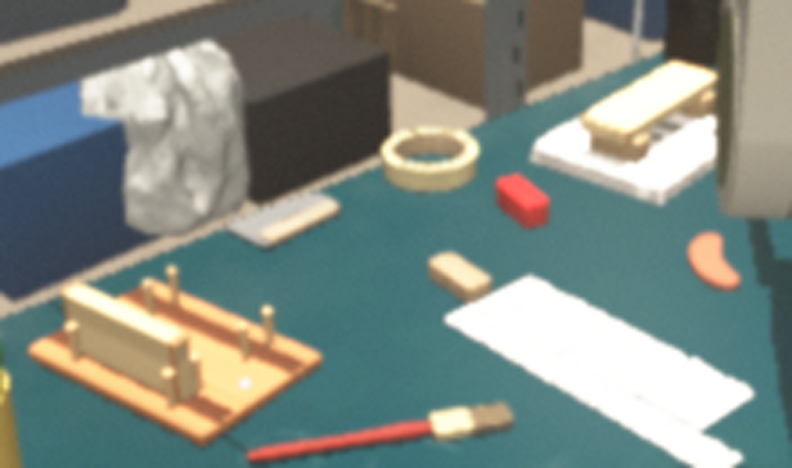

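The board rests level on both blocks in the scene picture, at (650,100). Last, a numeric check of the board's place, and of the things that had to stay put.

Run:
```python
from slab import *
t1=pickle.load(open("pics/t1.pkl","rb"));t=pickle.load(open("pics/t23.pkl","rb"));w=pickle.load(open("pics/w23.pkl","rb"))
g=cv2.cvtColor(t["pixels"],cv2.COLOR_RGB2HSV)
m=cv2.inRange(g,(12,45,100),(32,255,255)); mm=np.zeros_like(m);mm[140:190,328:412]=m[140:190,328:412]
mm=cv2.morphologyEx(mm,cv2.MORPH_OPEN,np.ones((3,3)))
cs,_=cv2.findContours(mm,cv2.RETR_EXTERNAL,cv2.CHAIN_APPROX_NONE);c=max(cs,key=cv2.contourArea)
P=np.array([onz(t,*q[0],.059)[:2]*1e3 for q in c],np.float32);r=cv2.minAreaRect(P)
b=cv2.boxPoints(r);e=[b[(k+1)%4]-b[k] for k in range(2)]
a=np.radians(8.8);v=np.array(r[0])-[556.2,-287.2]
print("board top view",np.round(r[0],1),[(round(float(np.hypot(*x)),1),round(float(np.degrees(np.arctan2(x[1],x[0]))),2)) for x in e],"slab xy",v@[np.cos(a),np.sin(a)],v@[-np.sin(a),np.cos(a)])
for n,(x0,x1,y0,y1) in dict(low=(228,252,170,202),tape=(270,315,98,140),short=(117,140,118,192)).items():
    D=np.abs(t["pixels"][y0:y1,x0:x1].astype(int)-t1["pixels"][y0:y1,x0:x1]).sum(2)
    print(n,"changed px",(D>120).sum(),"of",D.size)
crop(t,315,420,120,205,7,"t23a"); crop(w,290,480,0,200,4,"w23a")
```

```text
board top view [ 551.5 -284.4] [(186.8, -81.37), (65.9, 8.63)] slab xy -4.232273966415791 3.49228656796139
low changed px 56 of 768
tape changed px 0 of 1890
short changed px 0 of 1702
```

View pics/w23a.png

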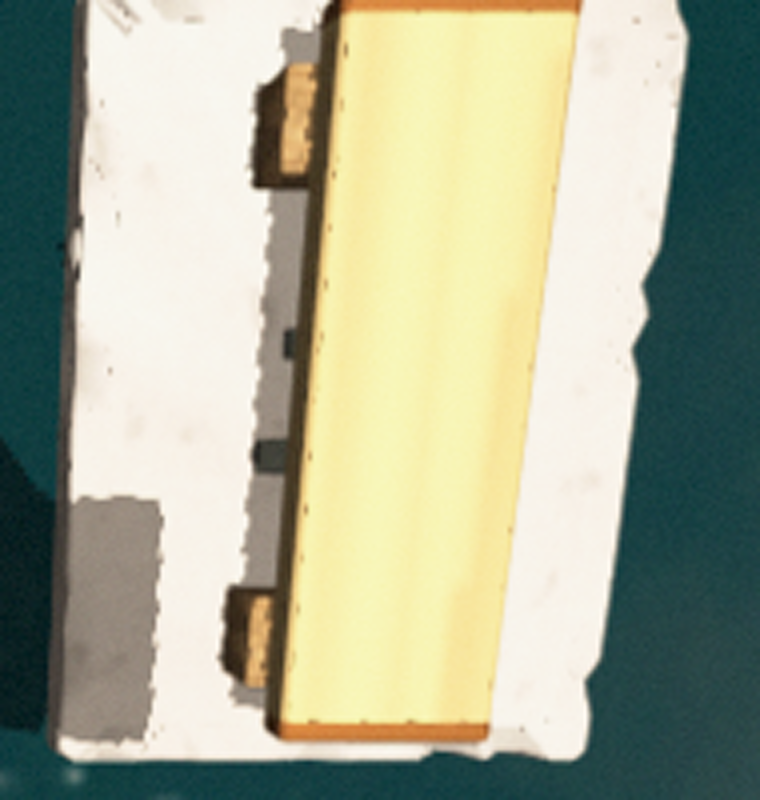

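View pics/t23a.png

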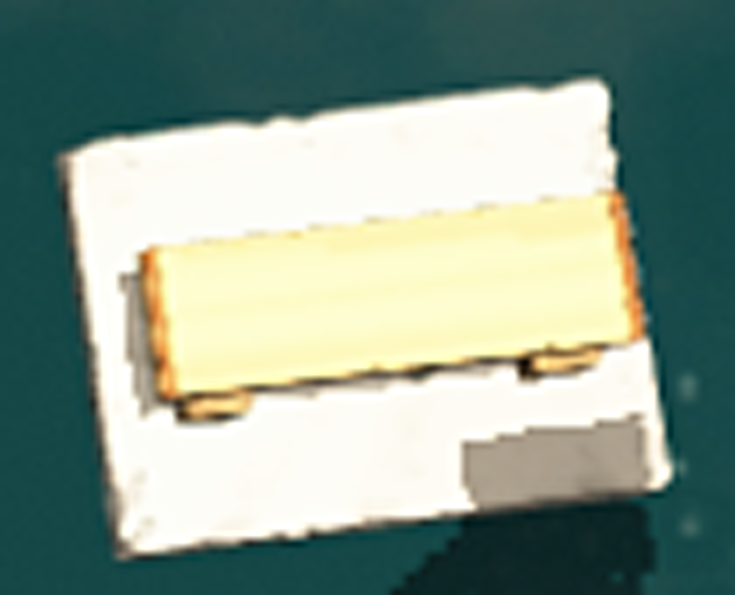

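Run:
```python
from slab import *
t1=pickle.load(open("pics/t1.pkl","rb"));t=pickle.load(open("pics/t23.pkl","rb"))
a=np.radians(8.8)
C=[onz(t,315+x/7,120+y/7,.059)[:2]*1e3 for x,y in((143,250),(614,195),(645,340),(165,398))]
v=np.mean(C,0)-[556.2,-287.2];print(np.mean(C,0),"slab xy",v@[np.cos(a),np.sin(a)],v@[-np.sin(a),np.cos(a)],[np.hypot(*(C[i]-C[i-1])).round(1) for i in range(4)])
for d in(t1,t):
    m=cv2.inRange(cv2.cvtColor(d["pixels"],cv2.COLOR_RGB2HSV),(8,50,90),(30,255,255))[170:202,228:252]
    cs,_=cv2.findContours(m,cv2.RETR_EXTERNAL,cv2.CHAIN_APPROX_NONE);c=max(cs,key=cv2.contourArea);print(cv2.minAreaRect(c))
```

```text
[ 554.86662973 -288.00359242] slab xy -1.4406125985710747 -0.5901460701150878 [np.float64(55.2), np.float64(175.0), np.float64(54.7), np.float64(177.5)]
((11.440000534057617, 16.420000076293945), (10.040916442871094, 23.05168342590332), 8.130102157592773)
((11.591464042663574, 17.676830291748047), (9.938838005065918, 23.08019256591797), 6.340191841125488)
```

The board centre is within 1.5 mm of the slab's, and parallel to it. The bars, tape and short board are unchanged. But the low block has shifted about 3 mm and 2° in the top view: the gripper's body must have brushed it while I laid the board down. I'll put it back.

```bash
cat > low.py <<'E'
from h import *
def low(d,near=(.487,.047),z=.018):
    m=cv2.inRange(cv2.cvtColor(d["pixels"],cv2.COLOR_RGB2HSV),(8,50,40),(30,255,255))
    cs,_=cv2.findContours(m,cv2.RETR_EXTERNAL,cv2.CHAIN_APPROX_NONE)
    for c in cs:
        if cv2.contourArea(c)<100: continue
        P=np.array([onz(d,*q[0],z)[:2]*1e3 for q in c],np.float32);r=cv2.minAreaRect(P)
        if np.hypot(r[0][0]-487,r[0][1]-47)<30:
            b=cv2.boxPoints(r);e=[b[(k+1)%4]-b[k] for k in range(2)]
            print("low",np.round(r[0],2),[(round(float(np.hypot(*x)),1),round(float(np.degrees(np.arctan2(x[1],x[0]))),2)) for x in e])
E
python3 - <<'E'
from low import *
import pickle
for k in("t1","t23","w1","w18","w10","w6"): print(k); low(pickle.load(open(f"pics/{k}.pkl","rb")))
row([.41,.045,.42],down(np.radians(0)))
E
```

```text
t1
low [487.89  48.1 ] [(61.7, -6.35), (26.4, 83.65)]
t23
low [484.68  47.58] [(61.6, -4.58), (26.1, 85.42)]
w1
low [487.76  46.7 ] [(60.1, -6.11), (25.5, 83.89)]
w18
low [485.18  48.27] [(59.5, -4.18), (28.0, 85.82)]
w10
low [489.02  51.55] [(60.3, -6.26), (32.7, 83.74)]
w6
low [488.53  49.22] [(60.0, -6.04), (28.2, 83.96)]
row [0.0001, -0.0003, 0.8633, 1.0746, 0.1144, -0.0262] n>=11.5
```

Run:
```python
from h import *
row([.4847,.047,.32],down(np.radians(-4.5)))
```

```text
row [0.0001, -0.0003, 0.9026, 1.0505, 0.2995, 0.2239] n>=12.0
```

Emit:
{"method": "step_arm", "body": {"moves": [[0,0,0.9,0.6,0.17,0,-0.1],[0,0,0.9,0.6,0.17,0,-0.1],[0,0,0.9,0.6,0.17,0,-0.1],[0,0,0.9,0.6,0.17,0,-0.1],[0,0,0.9,0.6,0.17,0,-0.1],[0,0,0.9,0.6,0.17,0,-0.1],[0,0,0.9,0.6,0.17,0,-0.1],[0,0,0.9,0.6,0.17,0,-0.1]]}}

```text
time: 31.2
tool_pos: [0.4614, -0.1381, 0.4097]
eef_rot: [3.016, 0.877, 0.001]
ft_force: [-0.6, -0.6, -0.2]
opening: 0.0509
```

Run:
```python
from h import *
s,p,R=cur();print(p)
row([.4847,.047,.30],down(np.radians(-4.5)))
```

```text
[ 0.46136096 -0.13811799  0.40972548]
row [0.0002, -0.0004, 0.3222, 0.2972, -0.3596, 0.2743] n>=4.3
```

Emit:
{"method": "step_arm", "body": {"moves": [[0,0,0.322,0.297,-0.36,0.274,-0.1],[0,0,0.322,0.297,-0.36,0.274,-0.1],[0,0,0.322,0.297,-0.36,0.274,-0.1],[0,0,0.322,0.297,-0.36,0.274,-0.1],[0,0,0.322,0.297,-0.36,0.274,-0.1],[0,0,0.322,0.297,-0.36,0.274,-0.1],[0,0,0.322,0.297,-0.36,0.274,-0.1],[0,0,0.322,0.297,-0.36,0.274,-0.1]]}}

```text
time: 32.0
tool_pos: [0.4839, 0.0449, 0.3009]
eef_rot: [3.139, -0.116, 0.003]
ft_force: [0.1, 0.5, -0.1]
opening: 0.0508
```

Run:
```python
from low import *
s,p,R=cur();print(p,R.as_rotvec())
d=get("wrist","w24");low(d)
row([.4847,.047,.20],down(np.radians(-4.5)))
```

```text
[0.4838631  0.04494595 0.30085281] [ 3.13891490e+00 -1.15973869e-01  2.84302186e-03]
low [486.51  46.56] [(60.9, -4.82), (24.9, 85.18)]
row [0.0002, -0.0011, 0.0017, 0.0009, -0.0064, 0.2525] n>=2.0
```

View pics/w24.png

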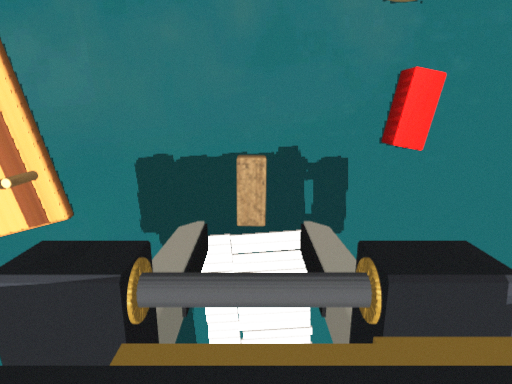

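Emit:
{"method": "step_arm", "body": {"moves": [[0,0,0.001,0.002,-0.005,0.09,-0.1],[0,0,0.001,0.002,-0.005,0.18,-0.1],[0,0,0.001,0.002,-0.005,0.25,-0.1],[0,0,0.001,0.002,-0.005,0.274,-0.1],[0,0,0.001,0.002,-0.005,0.274,-0.1],[0,0,0.001,0.002,-0.005,0.274,0.3],[0,0,0.001,0.002,-0.005,0.274,0.3],[0,0,0.001,0.002,-0.005,0.274,0.3]], "newtons": 8}}

```text
time: 32.85
tool_pos: [0.4854, 0.0469, 0.192]
eef_rot: [3.139, -0.122, 0.005]
ft_force: [-0.0, -0.2, -0.0]
opening: 0.0343
```

Emit:
{"method": "step_arm", "body": {"moves": [[0,0,0,0,0,0,1],[0,0,0,0,0,0,1],[0,0,0,0,0,0,1],[0,0,0,0,0,0,1]], "newtons": 8}}

```text
time: 33.25
tool_pos: [0.4849, 0.0469, 0.1911]
eef_rot: [3.139, -0.122, 0.003]
ft_force: [-1.1, 0.4, 6.3]
opening: 0.0248
```

Run:
```python
from h import *
s,p,R=cur();print(p,R.as_rotvec(),s['opening'])
row([p[0]+.0031,p[1]+.0006,p[2]],Ro.from_rotvec([0,0,np.radians(-1.7)])*R)
```

```text
[0.4849341  0.04694776 0.19113018] [ 3.13895106e+00 -1.22229074e-01  2.62999221e-03] 0.024752171306627994
row [-0.0, -0.0, 0.0148, 0.0076, -0.0021, 0.0] n>=0.2
```

Emit:
{"method": "step_arm", "body": {"moves": [[0,0,0.008,0.004,-0.001,0,1],[0,0,0.015,0.0078,-0.002,0,1],[0,0,0.015,0.0078,-0.002,0,1],[0,0,0.015,0.0078,-0.002,0,1]]}}

```text
time: 33.65
tool_pos: [0.4879, 0.0475, 0.1911]
eef_rot: [3.137, -0.169, 0.001]
ft_force: [-2.4, -1.0, 7.7]
opening: 0.0248
```

Emit:
{"method": "step_arm", "body": {"moves": [[0,0,0,0,0,0,0.15],[0,0,0,0,0,0,0.15],[0,0,0,0,0,0,0.15],[0,0,0,0,0,-0.05,0.15],[0,0,0,0,0,-0.15,0.15],[0,0,0,0,0,-0.27,0.15],[0,0,0,0,0,-0.39,0.15],[0,0,0,0,0,-0.5,0.15]]}}

```text
time: 34.45
tool_pos: [0.4873, 0.0475, 0.3925]
eef_rot: [3.137, -0.17, 0.002]
ft_force: [0.4, 0.0, 0.7]
opening: 0.0397
```

Run:
```python
from low import *
s,p,R=cur();print(p)
low(get("wrist","w25")); 
row([.42,-.25,.42],down(np.radians(0)))
```

```text
[0.48729026 0.04752156 0.39254986]
low [486.88  46.51] [(62.8, -6.61), (24.9, 83.39)]
row [-0.0002, -0.006, -0.0539, -0.0908, 0.7581, -0.0493] n>=6.1
```

Now I'll clear the arm to the side (x = 0.42, y = -0.25, z = 0.42) for a final top-view comparison.

Emit:
{"method": "step_arm", "body": {"moves": [[0,0,0,-0.25,0.7,-0.05,0.15],[0,0,0,-0.25,0.7,-0.05,0.15],[0,0,0,-0.25,0.7,-0.05,0.15],[0,0,0,-0.25,0.7,-0.05,0.15],[0,0,0,-0.25,0.7,-0.05,0.15],[0,0,0,-0.25,0.7,-0.05,0.15],[0,0,0,-0.25,0.7,-0.05,0.15],[0,0,0,-0.25,0.7,-0.05,0.15]]}}

```text
time: 35.3
tool_pos: [0.3575, -0.2209, 0.4101]
eef_rot: [-3.136, 0.175, -0.001]
ft_force: [0.0, -0.5, 0.4]
opening: 0.0397
```

Run:
```python
from low import *
import pickle
low(pickle.load(open("pics/t1.pkl","rb")));t=get("top","t26");low(t)
d=get("scene","s26"); crop(d,120,340,130,260,3.6,"s26a"); print(cur()[1])
```

```text
low [487.89  48.1 ] [(61.7, -6.35), (26.4, 83.65)]
low [487.67  47.75] [(61.3, -6.21), (26.3, 83.79)]
[ 0.35835491 -0.21934051  0.40997176]
```

View pics/s26a.png

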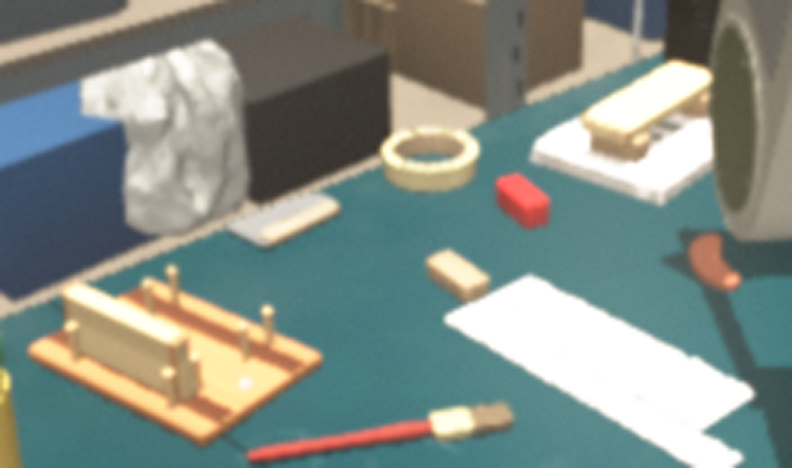

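View pics/t26.png

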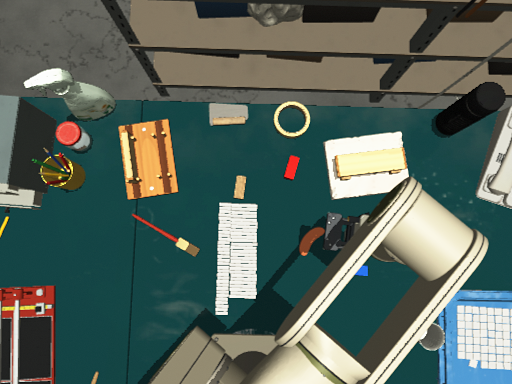

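The low block is back within 0.4 mm and 0.2° of its start, and everything else is in place. Handing in.

```bash
python3 -c "
from workcell import robot
print(robot.job_done(), robot.get_state()['time'])"
```

```text
the job is handed in; nothing more can be done
the job is handed in; nothing more can be done
```

The drying layer is built, with one slip: while I was laying the board down, the gripper's body brushed the lower block about 3 mm and 2° out of place. I gripped it lightly and slid it back. The top view then put it within 0.4 mm and 0.2° of where it started.

**What I did:**
- **Blocks:** I laid the two taller blocks flat across the slab at about y = ±65 mm.
- **Board onto the bench:** I took the longer board from the rack and tilted it until its lower edge touched the free bench. I then let it down over the lower finger and released it flat; it dropped freely only for the last part of the tilt.
- **Board onto the blocks:** I gripped it again across its width, carried it level over the slab and lowered it onto both blocks. I let go only after feeling contact, about 3 N.

**Last checks:**
- **Board:** Its centre is within 1.5 mm of the slab's centre. It is parallel to the slab to about 0.2° and lies level on both blocks.
- **Board check that disagreed:** A first automatic measurement put the board 4 mm off, because it counted the block ends as part of the board. The figure above comes from corners I read from the picture.
- **Blocks:** A wrist-camera fit put them at slab x of about -4 mm and y of about +64 and -62 mm. The arm's positions when it let go gave x of about -1 mm and y = ±65 mm. I left them as they were.
- **Everything else:** The tape and the shorter board show no change. The bars looked undisturbed in the pictures, but I did not measure them again after placing the board.
- **Time:** About 35.5 s of the 72 s was used.

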